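# Find the loose terminal bolt and hold its cover open

### The arm

A 6-joint arm with a two-finger parallel gripper is mounted at the origin on the work surface. World frame = base frame: x ahead of the robot, y to its left, z up, the work surface at z = 0. Lengths are in m, angles in rad, forces in N, time in s.
With the tool pointing down it reaches from about 0.25 to 0.775 m from the base axis. Payload 8.9 kg.
Tool frame: the origin (TCP) lies on the centre line of the jaws, within the pads' length; the fingertips stand 19 mm ahead of it and the grasp point (between the pads) is the TCP; z points along the fingers, y is the direction in which the jaws open and shut (so a half turn about z gives the same grasp; the last joint's range is limited). The gripper opens to 85 mm and grips with 20 to 120 N. Pads are 22 mm wide; open, the fingers measure 114 mm over their backs; the gripper's body (76 mm by 85 mm) begins 54 mm behind the grasp point. The pads swing forward as they close: fully open they stand 13 mm farther back than shut.
Start: joints at [0.989, 0.291, -0.153, 1.127, 0, 1.431], TCP at [0.225, 0.474, 0.25] pointing down, gripper open.
Joint ranges: [-2.52, 2.52], [-0.91, 1.74], [-1.3, 1.37], [-1.96, 2.02], [-1.52, 1.47], [-3.14, 3.14]. Speed limits (rad/s): [2.22, 2.22, 2.79, 3.14, 3.14, 3.14].

### API

Orientations are given as [roll, pitch, yaw] about the fixed x, y, z axes, in that order (R = Rz(yaw) Ry(pitch) Rx(roll)).
In Python, from cell import sense, grab_frame, job_done gives the robot as it stands. The module is installed in compiled form; this text tells all that it offers.
- The arm moves only by the tool apply_moves, never from a script. Its argument "rows" is a list of rows, each an object of numbers: "tx", "ty", "tz": the shift along the tool's x, y, z in m; "roll": the turn about the tool's z in rad; "grip": the closure, from 0 (fully open) to 1 (shut). A call has 1 to 10 rows; each row shifts and turns the pose as measured when the row begins, along the tool's axes as they then stand; what a row does not reach is not made up. A row lasts 1/10 s, in which the tool goes at most 50 mm and 8.59 degrees, less where a joint would pass 70% of its speed; a pose out of reach is approached as far as the arm can. A call with a gripper value outside its range is refused whole. The fingers move at their own pace and stop on an object; the grip force is fixed at half the most. Time passes only in rows, so rows that do not move let the fingers close. It gives the time, the measured TCP pose, the force and the opening at its end, in the units of the state.
- sense(): the state, without advancing time (a new reading comes with each control period).
- grab_frame(name): name is "scene" or "top"; returns a dict with "frame" (384x512x3 uint8, red, green, blue), "vfov" (degrees; the focal length in pixels is half the picture's height over the tangent of half this angle, whatever the lens; pixels are square), "cx", "cy" (the principal point, pixels), "eye" and "orientation" of the camera in the world. Camera axes: x right, y down, z forward; pixel columns grow to the right and rows downward; lengths in m; the calibration is good to about 2 mm. A picture is of the moment at which its call begins. There is no depth.
- job_done(): hands the job in, once; it reports no verdict.
The state is a dict: "t": time; "joint_pos": joint angles; "joint_vel": joint speeds; "joint_torque": joint torques, N m; "ee_pos": TCP position; "orientation": TCP orientation; "wrist_force": force on the tool from outside, world axes, zero at the start; "ft_torque": the same for the moment, N m; "finger_gap": finger opening in m.
Only numpy, scipy, OpenCV 4.12 (cv2) and the standard library are available. Lean on these libraries where they do the work, as an engineer would, in place of code of your own. Each camera call takes 0.05 s, during which the arm holds its last target.

### The job

Take the voltage tester off the terminal box and lay it level along its raised rest, seated between the prongs of both saddles. Then tap the brass bolts until you find the loose one, which sinks and stays down, and lift the red cover right behind that bolt well open, more than 45 degrees. Finish while still holding that cover open with the gripper; never open another cover, and leave the battery, the adapter and the probe cap alone.

Things in the scene. Friction and masses are not known exactly. Their poses are not given: they have to be found in the camera images.
- unit: Terminal box fixed to the bench: black housing with a grey deck, 170 (x) x 240 (y) x 50 mm high. Origin: centre of its underside, on the bench; x points away from the robot side, z up. Along its robot-side edge (x = -55 mm) three round brass bolt heads stand in a row along y at y = +70, 0, -70 mm; straight behind each is that bolt's own red hinged cover with an upright black grip lug (lug centre line at x = +15 mm, same y as its bolt).
- bolt_a_head (a point): Centre of the top face of the left (+y) brass bolt head (20 mm diameter, standing 14 mm above the deck, its top 64 mm above the bench until it sinks). z up, axes as the box.
- bolt_a (a joint): How far the left (+y) bolt has sunk, in m: 0 as found. Two of the three bolts are tight and give less than 2 mm; the loose one, different from time to time and looking the same, sinks 8 mm under a push of more than about 3 N (6 to 10 N is ample) and stays down.
- lug_a (a point): Grip point on the black lug of the left (+y) cover: lug 14 x 14 mm in plan, standing 32 mm above the cover's top; this point is on its centre line, 24 mm above the cover's top and 8 mm below the lug's top (81.5 mm above the bench when shut). The lug's neighbours are 70 mm away along y. Pinched across y here, it may turn between the fingers as the cover lifts.
- hinge_a (a point): Point on the hinge line of the left (+y) cover, which runs along the box's y at x = +62 mm, 53 mm above the bench; shut, the lug point lies 47 mm from it towards the robot side and 28.5 mm above it.
- cap_a (a joint): Opening angle of the left (+y) red cover (60 x 58 x 6 mm, 35 g), in rad: 0 shut, stop at 1.6. The lug side rises and swings over towards +x of the box. A light spring (about 0.02 N m shut, 0.08 N m at 1 rad) shuts it when let go.
- bolt_b_head (a point): Centre of the top face of the middle brass bolt head (20 mm diameter, standing 14 mm above the deck, its top 64 mm above the bench until it sinks). z up, axes as the box.
- bolt_b (a joint): How far the middle bolt has sunk, in m: 0 as found. Two of the three bolts are tight and give less than 2 mm; the loose one, different from time to time and looking the same, sinks 8 mm under a push of more than about 3 N (6 to 10 N is ample) and stays down.
- lug_b (a point): Grip point on the black lug of the middle cover: lug 14 x 14 mm in plan, standing 32 mm above the cover's top; this point is on its centre line, 24 mm above the cover's top and 8 mm below the lug's top (81.5 mm above the bench when shut). The lug's neighbours are 70 mm away along y. Pinched across y here, it may turn between the fingers as the cover lifts.
- hinge_b (a point): Point on the hinge line of the middle cover, which runs along the box's y at x = +62 mm, 53 mm above the bench; shut, the lug point lies 47 mm from it towards the robot side and 28.5 mm above it.
- cap_b (a joint): Opening angle of the middle red cover (60 x 58 x 6 mm, 35 g), in rad: 0 shut, stop at 1.6. The lug side rises and swings over towards +x of the box. A light spring (about 0.02 N m shut, 0.08 N m at 1 rad) shuts it when let go.
- bolt_c_head (a point): Centre of the top face of the right (-y) brass bolt head (20 mm diameter, standing 14 mm above the deck, its top 64 mm above the bench until it sinks). z up, axes as the box.
- bolt_c (a joint): How far the right (-y) bolt has sunk, in m: 0 as found. Two of the three bolts are tight and give less than 2 mm; the loose one, different from time to time and looking the same, sinks 8 mm under a push of more than about 3 N (6 to 10 N is ample) and stays down.
- lug_c (a point): Grip point on the black lug of the right (-y) cover: lug 14 x 14 mm in plan, standing 32 mm above the cover's top; this point is on its centre line, 24 mm above the cover's top and 8 mm below the lug's top (81.5 mm above the bench when shut). The lug's neighbours are 70 mm away along y. Pinched across y here, it may turn between the fingers as the cover lifts.
- hinge_c (a point): Point on the hinge line of the right (-y) cover, which runs along the box's y at x = +62 mm, 53 mm above the bench; shut, the lug point lies 47 mm from it towards the robot side and 28.5 mm above it.
- cap_c (a joint): Opening angle of the right (-y) red cover (60 x 58 x 6 mm, 35 g), in rad: 0 shut, stop at 1.6. The lug side rises and swings over towards +x of the box. A light spring (about 0.02 N m shut, 0.08 N m at 1 rad) shuts it when let go.
- tester_mid (a point): Centre (half-way up) of the loose handheld voltage tester: yellow and black flat bar, body 170 (x) x 26 (y) x 18 (z) mm with a 20 mm black nose at +x, 120 g. At the start it lies on the three bolt heads along the row, its underside 64 mm above the bench. x is its long axis, z up.
- tester: The same tester; origin in the middle of its underside, 9 mm below point tester_mid.
- rest_seat (a point): Raised rest for the tester, fixed to the bench: a dark foot plate 110 x 70 x 8 mm with two narrow aluminium saddles, each 8 mm thick, at x = -40 and +40 mm. This point is midway between them at the height of the saddle floors, 40 mm above the bench. The channel runs along x, 36 mm wide, between prongs 5 mm thick that rise 12 mm above the saddle floor; open between the saddles. A tester lying in it has its centre 9 mm above this point.
- battery: Bystander: loose flat white and yellow battery pack, 90 x 55 x 10 mm; origin in the middle of its underside.
- adapter: Bystander: loose black adapter block, 22 x 50 x 18 mm; origin in the middle of its underside.
- probe_cap: Bystander: loose red probe cap, 18 mm diameter, 22 mm tall; origin in the middle of its underside.
There are look-alikes about, which are no part of the job. Of the things shaped like the part that bears rest_seat, the dark steel one is meant.

How it is judged:
By the outcome, as a careful person would: the job done as asked, in the order asked, and still so for the second after the job is handed in, while the arm keeps its last pose, push and grip.
It also fails if it takes over 51 s, if anything falls off the work surface, if the arm or the gripper's body presses on something with over 40 N, if the wrist force passes 120 N, or if a joint passes its speed limit or range.

## Working session

There is one attempt and no reset: what is moved stays moved. The work goes in short steps, Python scripts to look and compute and a tool call to move; the robot and the scene stay as the last step left them, time stands still between calls to the robot, and variables do not carry over. Pictures are saved under pics/ and viewed, and the job is handed in when it is done.

Besides the shell and the picture viewer there is one more tool, called after "Request:" as name(argument=value, ...) on one line, values as JSON. apply_moves: Moves the arm, as the interface text tells. Its arguments: {"type":"object","properties":{"rows":{"type":"array"}},"required":["rows"]}

```bash
mkdir -p pics; python3 - <<'E'
from cell import sense, grab_frame
import cv2
s=sense(); print({k:(v if isinstance(v,float) else [round(float(x),4) for x in v] if hasattr(v,'__len__') else v) for k,v in s.items()})
for n in("scene","top"):
    f=grab_frame(n); cv2.imwrite(f"pics/{n}0.png",f["frame"][:,:,::-1]); print(n,{k:v for k,v in f.items() if k!="frame"})
E
```

```text
{'t': 0.0, 'joint_pos': [0.9887, 0.2913, -0.1541, 1.1267, 0.0, 1.4315], 'joint_vel': [-0.0002, -0.0001, -0.0012, 0.0023, -0.0027, 0.0], 'joint_torque': [-0.0008, -53.7148, 33.1372, 0.0159, -0.0002, 0.0], 'ee_pos': [0.2247, 0.474, 0.2497], 'orientation': [-3.1403, -0.0002, 2.6988], 'wrist_force': [0.0884, -0.4282, 0.1966], 'ft_torque': [0.0094, 0.0501, 0.0074], 'finger_gap': 0.08541259117509882}
scene {'vfov': 54.9307889466393, 'cx': 247.4675067665418, 'cy': 188.34714160986067, 'eye': array([1.0651579 , 0.52464509, 0.75400758]), 'orientation': array([-2.32706259,  0.01736574,  2.33304828])}
top {'vfov': 43.05196929187245, 'cx': 261.7101748302396, 'cy': 184.1664295731178, 'eye': array([0.47077435, 0.03014158, 1.41784201]), 'orientation': array([-3.07587443, -0.01469954, -1.56942739])}
```

View pics/scene0.png

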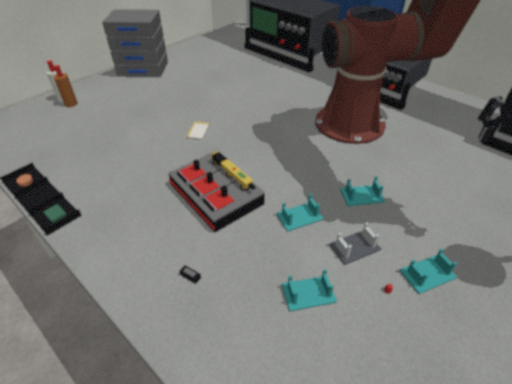

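View pics/top0.png

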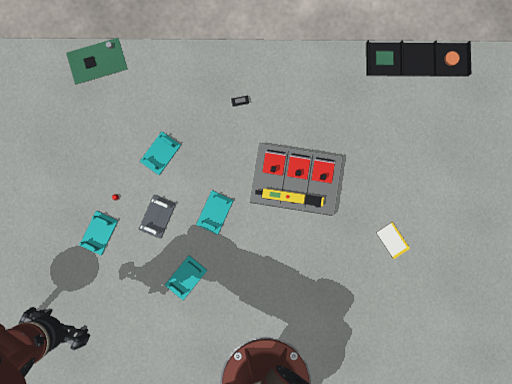

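Candidates for the rest in the top view are dark grey (157,216) and teal (160,153), (214,212), (99,233) and (186,277). In the scene view the dark one is at (357,245). "Dark steel" fits only the grey one. I'll enlarge crops to confirm that and to pick points.

```bash
python3 - <<'E'
import cv2,numpy as np
t=cv2.imread('pics/top0.png'); s=cv2.imread('pics/scene0.png')
def crop(im,x0,y0,w,h,k):
    c=cv2.resize(im[y0:y0+h,x0:x0+w],None,fx=k,fy=k,interpolation=cv2.INTER_CUBIC)
    for i in range(0,w,10): cv2.putText(c,str(x0+i),(i*k,8),0,.3,(0,0,255),1); cv2.line(c,(i*k,10),(i*k,14),(0,0,255),1)
    for i in range(0,h,10): cv2.putText(c,str(y0+i),(0,i*k+4),0,.3,(0,0,255),1)
    return c
cv2.imwrite('pics/c1.png',crop(t,245,135,110,85,7))
cv2.imwrite('pics/c2.png',crop(t,130,185,60,60,9))
cv2.imwrite('pics/c3.png',crop(s,160,145,110,85,7))
cv2.imwrite('pics/c4.png',crop(s,325,215,65,55,9))
E
```

```text
(no output)
```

View pics/c1.png

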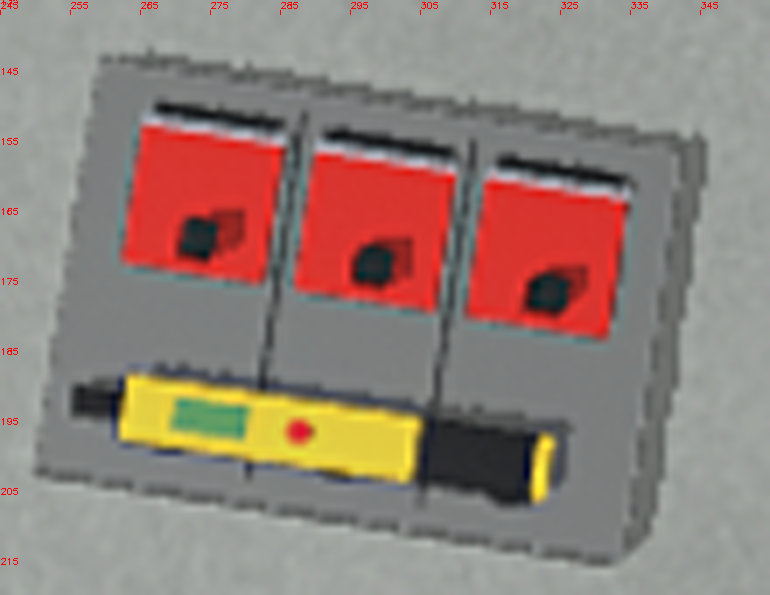

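View pics/c2.png

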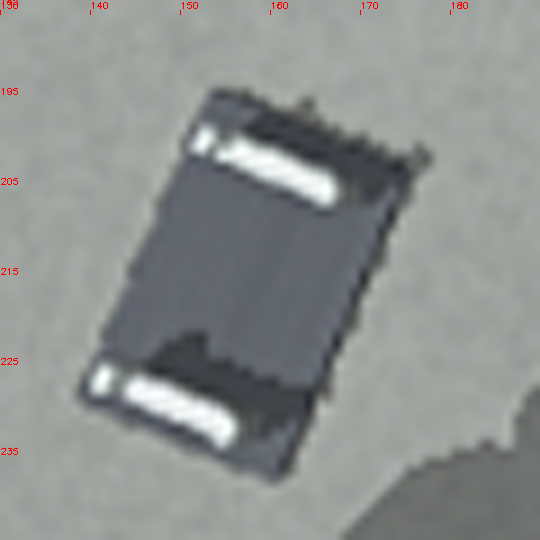

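View pics/c3.png

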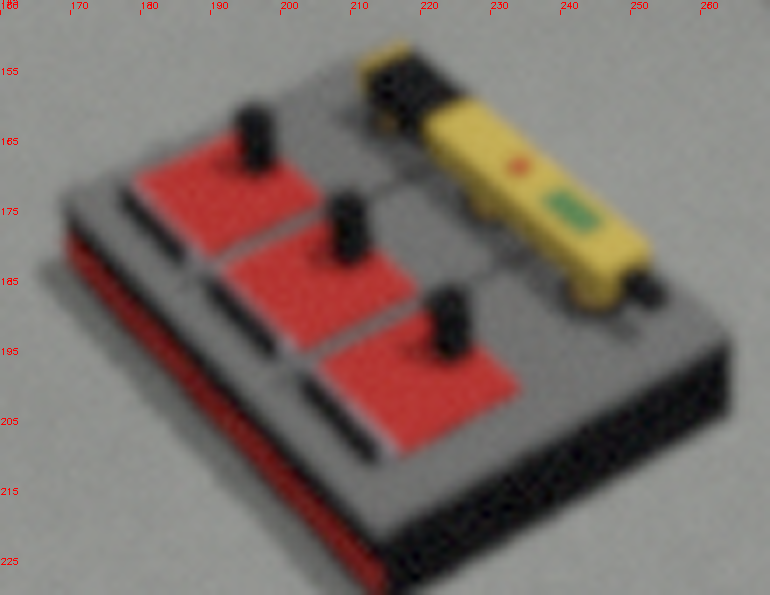

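View pics/c4.png

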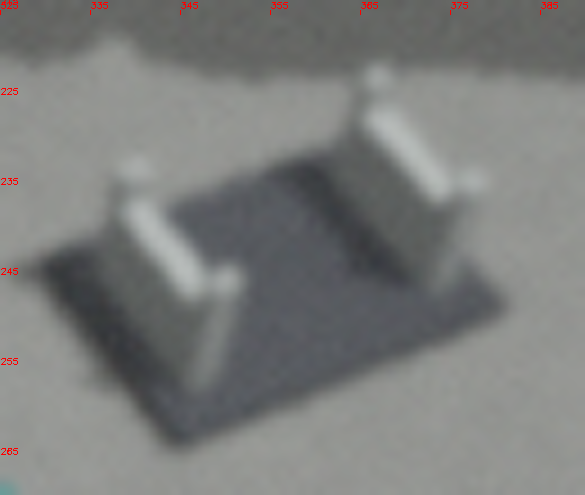

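```bash
cat > h.py <<'E'
import numpy as np
from scipy.optimize import least_squares
from scipy.spatial.transform import Rotation as R
CAM={'scene':dict(v=54.9307889466393,c=(247.4675,188.3471),e=[1.0651579,0.52464509,0.75400758],o=[-2.32706259,0.01736574,2.33304828]),
'top':dict(v=43.05196929187245,c=(261.7102,184.1664),e=[0.47077435,0.03014158,1.41784201],o=[-3.07587443,-0.01469954,-1.56942739])}
def proj(n,P):
    c=CAM[n]; q=(np.atleast_2d(P)-c['e'])@R.from_euler('xyz',c['o']).as_matrix()
    f=192/np.tan(np.radians(c['v']/2)); return q[:,:2]/q[:,2:]*f+c['c']
def tri(us,ut):
    r=least_squares(lambda p:np.r_[proj('scene',p)[0]-us,proj('top',p)[0]-ut],[.5,0,.05]); return r.x,np.abs(r.fun).max()
def uc(X,Y,x0,y0,k): return np.array([(X+.5)/k-.5+x0,(Y+.5)/k-.5+y0])
def fit(obs,p0,free_z=True):
    # obs: list (view, localxyz, uv)
    def f(p):
        o=[]
        for n,l,u in obs:
            c,s=np.cos(p[2]),np.sin(p[2]); z=p[3] if free_z else 0
            o.append(proj(n,[p[0]+c*l[0]-s*l[1],p[1]+s*l[0]+c*l[1],l[2]+z])[0]-u)
        return np.concatenate(o)
    r=least_squares(f,p0 if free_z else p0[:3],loss='soft_l1'); return r.x,f(r.x).reshape(-1,2)
E
python3 - <<'E'
from h import *
np.set_printoptions(precision=4,suppress=True)
T=lambda X,Y:uc(X,Y,245,135,7); T2=lambda X,Y:uc(X,Y,130,185,9); S=lambda X,Y:uc(X,Y,160,145,7); S2=lambda X,Y:uc(X,Y,325,215,9)
b=[('A',(.085,.12,.05),T(103,57),S(388,545)),('B',(.085,-.12,.05),T(682,137),S(65,197)),('C',(-.085,-.12,.05),T(612,562),None),('D',(-.085,.12,.05),T(37,474),S(730,345)),
('la',(.015,.07,.0895),T(198,240),S(450,290)),('lb',(.015,0,.0895),T(373,266),S(348,197)),('lc',(.015,-.07,.0895),T(548,294),S(255,106))]
t=[('n+',(.085,-.013,.018),T(128,374),S(650,243)),('n-',(.085,.013,.018),T(118,440),None),('t+',(-.085,-.013,.018),T(555,435),None),('t-',(-.085,.013,.018),T(545,503),S(407,42)),
]
# tester +x ~ world +y ; its +y ~ world -x (robot side)
t[0]=('n+',(.085,-.013,.018),T(128,374),S(603,282)); t[1]=('n-',(.085,.013,.018),T(118,440),S(650,243)); t[2]=('t+',(-.085,-.013,.018),T(555,435),S(362,72))
r=[('p1',(.040,.0205,.052),T2(203,138),S2(470,185)) ,('x',(.04,-.0205,.052),T2(325,191),None),('y',(-.04,.0205,.052),T2(103,380),None),('z',(-.04,-.0205,.052),T2(227,432),None),
 ('f1',(.055,.035,.008),T2(215,88),None),('f3',(-.055,.035,.008),T2(80,402),None),('f4',(-.055,-.035,.008),T2(282,480),None)]
# scene: near-left saddle etc.
for nm,o,p0 in(('box',b,[.55,-.05,-.15,0]),('tester',t,[.45,-.05,1.4,.064])):
    ob=[]
    for n,l,ut,us in o:
        if us is not None: print(nm,n,*tri(us,ut)); ob.append(('scene',l,us))
        ob.append(('top',l,ut))
    x,e=fit(ob,p0); print(nm,x,'\n',np.abs(e).max(1))
# rest from top only, then project into scene
x,e=fit([('top',l,u) for _,l,u,_ in r],[.4,.3,-.4,0],False); print('rest',x,e)
c,s=np.cos(x[2]),np.sin(x[2])
for l in [(.04,.0205,.052),(.04,-.0205,.052),(-.04,.0205,.052),(-.04,-.0205,.052),(.055,.035,.008),(-.055,.035,.008),(-.055,-.035,.008),(.055,-.035,.008)]:
    P=[x[0]+c*l[0]-s*l[1],x[1]+s*l[0]+c*l[1],l[2]]; u=proj('scene',P)[0]; print(l,u,(u-[325,215]+.5)*9-.5)
E
```

```text
box A [0.6776 0.0191 0.0418] 0.91154731874596
box B [ 0.6443 -0.2152  0.0519] 0.9928087140687296
box D [0.5108 0.0426 0.04  ] 0.40744900346123814
box la [ 0.6006 -0.0201  0.0918] 0.2060594813123373
box lb [ 0.5905 -0.0886  0.0915] 0.19507245185451438
box lc [ 0.5796 -0.1568  0.0936] 0.21600841354100453
box [ 0.5761 -0.0863 -0.1521 -0.0008] 
 [1.7663 0.7934 0.7397 1.6962 1.5559 2.0491 0.6369 1.1641 0.3884 0.8518
 0.1841 1.3055 0.2674]
tester n+ [0.5481 0.0077 0.0776] 0.14877882649520302
tester n- [0.5228 0.0107 0.0828] 0.33836402222186734
tester t+ [ 0.5235 -0.1599  0.0771] 0.6827039722190307
tester t- [ 0.4978 -0.1565  0.0801] 0.05239795035626571
tester [ 0.523  -0.0746  1.4253  0.0611] 
 [0.3975 0.0919 1.0921 0.058  0.9234 0.3872 0.2274 0.0288]
rest [ 0.4705  0.3117 -0.3806] [[ 0.2878  0.2192]
 [ 0.3015 -0.1973]
 [ 0.2686 -0.0304]
 [ 0.1096 -0.3057]
 [-0.4891 -0.4117]
 [-0.3194  0.1689]
 [-0.2246  0.6111]]
(0.04, 0.0205, 0.052) [349.3772 245.8232] [223.3946 281.4088]
(0.04, -0.0205, 0.052) [339.3042 233.6655] [132.7378 171.9896]
(-0.04, 0.0205, 0.052) [376.7195 234.5633] [469.4758 180.0698]
(-0.04, -0.0205, 0.052) [366.0912 223.0453] [373.8212  76.4077]
(0.055, 0.035, 0.008) [344.6742 263.6466] [181.0677 441.8192]
(-0.055, 0.035, 0.008) [381.4178 247.9631] [511.7598 300.668 ]
(-0.055, -0.035, 0.008) [363.8744 228.5505] [353.8696 125.9548]
(0.055, -0.035, 0.008) [328.3631 242.7879] [ 34.2682 254.0907]
```

```bash
cat > plan.py <<'E'
import sys,json,numpy as np
from cell import sense
def plan(x,y,z,psi,n,grip,rd=4):
    s=sense(); p=np.array(s['ee_pos']); ro=s['orientation']; a=ro[2]
    d=(np.array([x,y,z])-p)/n; da=((psi-a+np.pi)%(2*np.pi)-np.pi)/n
    rows=[]
    for i in range(n):
        X=np.array([np.cos(a),np.sin(a)]);Y=np.array([np.sin(a),-np.cos(a)])
        rows.append(dict(tx=round(float(d[:2]@X),rd),ty=round(float(d[:2]@Y),rd),tz=round(float(-d[2]),rd),roll=round(float(-da),3),grip=grip)); a+=da
    print('t',s['t'],'pos',np.round(p,4),'ori',np.round(ro,4),'F',np.round(s['wrist_force'],1),'gap',round(s['finger_gap'],4),'step',np.linalg.norm(d),da)
    print(json.dumps(rows))
if __name__=='__main__':
    v=[float(q) for q in sys.argv[1:]]; plan(*v[:4],int(v[4]),v[5])
E
python3 plan.py .523 -.075 .2 1.425 16 0.4
```

```text
t 0.1 pos [0.2247 0.4741 0.2498] ori [-3.1405e+00 -2.0000e-04  2.6988e+00] F [0.8 0.5 0.2] gap 0.0853 step 0.03917686756241737 -0.07961016968389163
[{"tx": -0.0315, "ty": -0.023, "tz": 0.0031, "roll": 0.08, "grip": 0.4}, {"tx": -0.0333, "ty": -0.0204, "tz": 0.0031, "roll": 0.08, "grip": 0.4}, {"tx": -0.0348, "ty": -0.0177, "tz": 0.0031, "roll": 0.08, "grip": 0.4}, {"tx": -0.0361, "ty": -0.0149, "tz": 0.0031, "roll": 0.08, "grip": 0.4}, {"tx": -0.0372, "ty": -0.012, "tz": 0.0031, "roll": 0.08, "grip": 0.4}, {"tx": -0.038, "ty": -0.009, "tz": 0.0031, "roll": 0.08, "grip": 0.4}, {"tx": -0.0386, "ty": -0.0059, "tz": 0.0031, "roll": 0.08, "grip": 0.4}, {"tx": -0.0389, "ty": -0.0029, "tz": 0.0031, "roll": 0.08, "grip": 0.4}, {"tx": -0.0391, "ty": 0.0003, "tz": 0.0031, "roll": 0.08, "grip": 0.4}, {"tx": -0.0389, "ty": 0.0034, "tz": 0.0031, "roll": 0.08, "grip": 0.4}, {"tx": -0.0385, "ty": 0.0064, "tz": 0.0031, "roll": 0.08, "grip": 0.4}, {"tx": -0.0379, "ty": 0.0095, "tz": 0.0031, "roll": 0.08, "grip": 0.4}, {"tx": -0.037, "ty": 0.0125, "tz": 0.0031, "roll": 0.08, "grip": 0.4}, {"tx": -0.0359, "ty": 0.0154, "tz": 0.0031, "roll": 0.08, "grip": 0.4}, {"tx": -0.0346, "ty": 0.0182, "tz": 0.0031, "roll": 0.08, "grip": 0.4}, {"tx": -0.033, "ty": 0.0209, "tz": 0.0031, "roll": 0.08, "grip": 0.4}]
```

Request:
apply_moves(rows=[{"tx": -0.032,"ty": -0.023,"tz": 0.003,"roll": 0.08,"grip": 0.4},{"tx": -0.033,"ty": -0.02,"tz": 0.003,"roll": 0.08,"grip": 0.4},{"tx": -0.035,"ty": -0.018,"tz": 0.003,"roll": 0.08,"grip": 0.4},{"tx": -0.036,"ty": -0.015,"tz": 0.003,"roll": 0.08,"grip": 0.4},{"tx": -0.037,"ty": -0.012,"tz": 0.003,"roll": 0.08,"grip": 0.4},{"tx": -0.038,"ty": -0.009,"tz": 0.003,"roll": 0.08,"grip": 0.4},{"tx": -0.039,"ty": -0.006,"tz": 0.003,"roll": 0.08,"grip": 0.4},{"tx": -0.039,"ty": -0.003,"tz": 0.003,"roll": 0.08,"grip": 0.4}])

```text
t: 0.9
ee_pos: [0.3734, 0.1913, 0.223]
orientation: [-3.139, -0.0, 2.043]
wrist_force: [1.2, 0.8, 0.5]
finger_gap: 0.051
```

```bash
python3 plan.py .523 -.075 .2 1.425 9 0.4
```

```text
t 0.9 pos [0.3734 0.1913 0.223 ] ori [-3.1389 -0.      2.0434] F [1.2 0.8 0.5] gap 0.051 step 0.03402985186488575 -0.0687155026587698
[{"tx": -0.0339, "ty": 0.0013, "tz": 0.0026, "roll": 0.069, "grip": 0.4}, {"tx": -0.0337, "ty": 0.0037, "tz": 0.0026, "roll": 0.069, "grip": 0.4}, {"tx": -0.0334, "ty": 0.006, "tz": 0.0026, "roll": 0.069, "grip": 0.4}, {"tx": -0.0329, "ty": 0.0082, "tz": 0.0026, "roll": 0.069, "grip": 0.4}, {"tx": -0.0323, "ty": 0.0105, "tz": 0.0026, "roll": 0.069, "grip": 0.4}, {"tx": -0.0315, "ty": 0.0127, "tz": 0.0026, "roll": 0.069, "grip": 0.4}, {"tx": -0.0305, "ty": 0.0148, "tz": 0.0026, "roll": 0.069, "grip": 0.4}, {"tx": -0.0294, "ty": 0.0169, "tz": 0.0026, "roll": 0.069, "grip": 0.4}, {"tx": -0.0282, "ty": 0.0188, "tz": 0.0026, "roll": 0.069, "grip": 0.4}]
```

Request:
apply_moves(rows=[{"tx": -0.034,"ty": 0.001,"tz": 0.003,"roll": 0.069,"grip": 0.4},{"tx": -0.034,"ty": 0.004,"tz": 0.003,"roll": 0.069,"grip": 0.4},{"tx": -0.033,"ty": 0.006,"tz": 0.003,"roll": 0.069,"grip": 0.4},{"tx": -0.033,"ty": 0.008,"tz": 0.003,"roll": 0.069,"grip": 0.4},{"tx": -0.032,"ty": 0.0105,"tz": 0.003,"roll": 0.069,"grip": 0.4},{"tx": -0.0315,"ty": 0.013,"tz": 0.003,"roll": 0.069,"grip": 0.4},{"tx": -0.0305,"ty": 0.015,"tz": 0.003,"roll": 0.069,"grip": 0.4},{"tx": -0.029,"ty": 0.017,"tz": 0.003,"roll": 0.069,"grip": 0.4},{"tx": -0.028,"ty": 0.019,"tz": 0.003,"roll": 0.069,"grip": 0.4}])

```text
t: 1.8
ee_pos: [0.5225, -0.0897, 0.193]
orientation: [-3.136, 0.001, 1.393]
wrist_force: [0.1, -0.1, 0.4]
finger_gap: 0.0507
```

```bash
python3 plan.py .523 -.075 .12 1.425 3 0.4; python3 - <<'E'
from cell import *; import cv2
f=grab_frame('scene')['frame'][120:250,130:300,::-1]; g=grab_frame('top')['frame'][120:240,230:370,::-1]
cv2.imwrite('pics/s1.png',cv2.resize(f,None,fx=4,fy=4)); cv2.imwrite('pics/t1.png',cv2.resize(g,None,fx=4,fy=4))
E
```

```text
t 1.8 pos [ 0.5225 -0.0897  0.193 ] ori [-3.1362e+00  1.3000e-03  1.3931e+00] F [ 0.1 -0.1  0.4] gap 0.0507 step 0.02482156431504311 0.010643172505101717
[{"tx": 0.0048, "ty": -0.0007, "tz": 0.0243, "roll": -0.011, "grip": 0.4}, {"tx": 0.0048, "ty": -0.0006, "tz": 0.0243, "roll": -0.011, "grip": 0.4}, {"tx": 0.0049, "ty": -0.0006, "tz": 0.0243, "roll": -0.011, "grip": 0.4}]
```

View pics/s1.png

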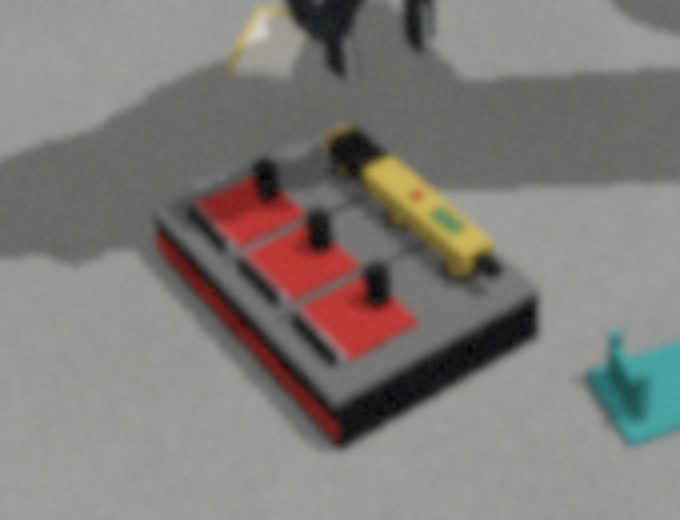

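The box and tester are undisturbed, and the fingertips (crop ~(340,70) and (420,45)) hang above the tester row. Next I descend.

Request:
apply_moves(rows=[{"tx": 0.005,"ty": -0.001,"tz": 0.024,"roll": -0.011,"grip": 0.4},{"tx": 0.005,"ty": -0.001,"tz": 0.024,"roll": -0.011,"grip": 0.4},{"tx": 0.005,"ty": 0,"tz": 0.024,"roll": -0.011,"grip": 0.4},{"tz": 0,"grip": 0.4}])

```text
validation failed for argument at $.ro...
```

```bash
python3 plan.py .523 -.075 .078 1.425 3 0.4; python3 - <<'E'
from cell import *; import cv2
f=grab_frame('scene')['frame'][120:250,130:300,::-1]; g=grab_frame('top')['frame'][120:240,230:370,::-1]
cv2.imwrite('pics/s2.png',cv2.resize(f,None,fx=4,fy=4)); cv2.imwrite('pics/t2.png',cv2.resize(g,None,fx=4,fy=4))
E
```

```text
t 1.9 pos [ 0.5236 -0.0917  0.1926] ori [-3.1372e+00  2.3000e-03  1.3907e+00] F [-0.8  1.  -1. ] gap 0.0511 step 0.03859208549258219 0.011423011577583372
[{"tx": 0.0054, "ty": -0.0012, "tz": 0.0382, "roll": -0.011, "grip": 0.4}, {"tx": 0.0054, "ty": -0.0011, "tz": 0.0382, "roll": -0.011, "grip": 0.4}, {"tx": 0.0055, "ty": -0.0011, "tz": 0.0382, "roll": -0.011, "grip": 0.4}]
```

View pics/s2.png

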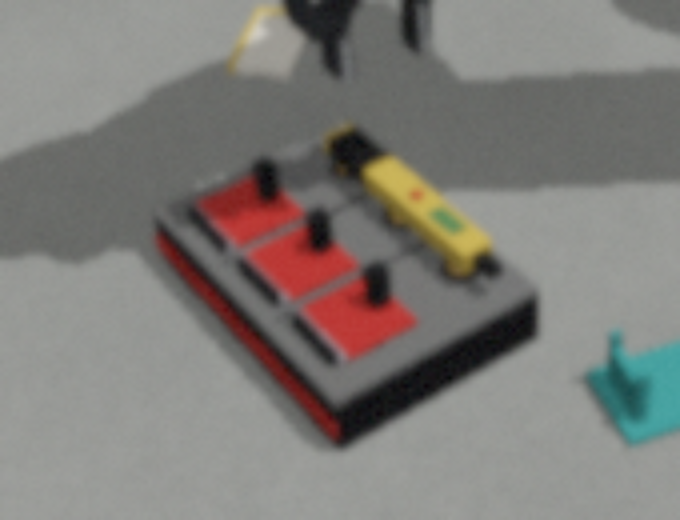

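The call was refused because every key is needed in each row. I'm resending it with all keys, one stage at a time.

Request:
apply_moves(rows=[{"tx": 0.0055,"ty": -0.001,"tz": 0.024,"roll": -0.011,"grip": 0.4},{"tx": 0.0055,"ty": -0.001,"tz": 0.024,"roll": -0.011,"grip": 0.4},{"tx": 0.0055,"ty": -0.001,"tz": 0.024,"roll": -0.011,"grip": 0.4},{"tx": 0,"ty": 0,"tz": 0,"roll": 0,"grip": 0.4}])

```text
t: 2.4
ee_pos: [0.5193, -0.0677, 0.1198]
orientation: [-3.135, 0.0, 1.436]
wrist_force: [-1.3, -0.7, 1.0]
finger_gap: 0.0514
```

```bash
python3 plan.py .523 -.075 .078 1.425 3 0.4; python3 - <<'E'
from cell import *; import cv2
f=grab_frame('scene')['frame'][120:250,130:300,::-1]
cv2.imwrite('pics/s3.png',cv2.resize(f,None,fx=4,fy=4))
E
```

```text
t 2.4 pos [ 0.5193 -0.0677  0.1198] ori [-3.1355e+00  1.0000e-04  1.4359e+00] F [-1.3 -0.7  1. ] gap 0.0514 step 0.014198966536928431 -0.0036356030922088203
[{"tx": -0.0023, "ty": 0.0016, "tz": 0.0139, "roll": 0.004, "grip": 0.4}, {"tx": -0.0022, "ty": 0.0016, "tz": 0.0139, "roll": 0.004, "grip": 0.4}, {"tx": -0.0022, "ty": 0.0016, "tz": 0.0139, "roll": 0.004, "grip": 0.4}]
```

View pics/s3.png

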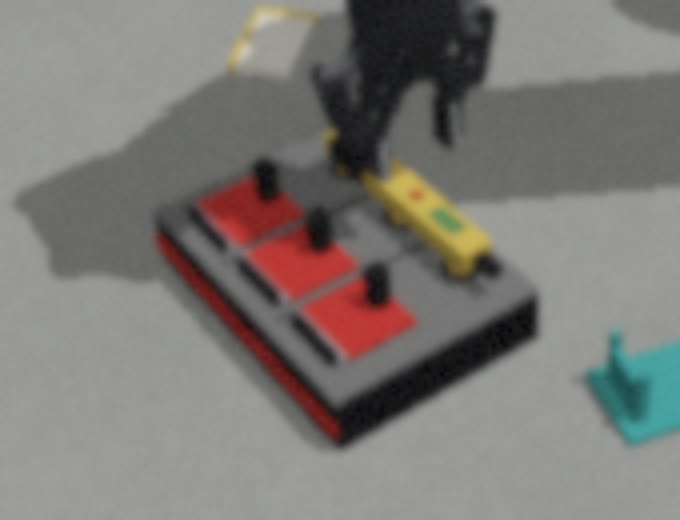

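The jaws straddle the tester, with the tips at crop (375,170) and (445,140). I descend, then settle.

Request:
apply_moves(rows=[{"tx": -0.002,"ty": 0.0015,"tz": 0.0135,"roll": 0.004,"grip": 0.4},{"tx": -0.002,"ty": 0.0015,"tz": 0.0135,"roll": 0.004,"grip": 0.4},{"tx": -0.001,"ty": 0.001,"tz": 0.0135,"roll": 0.002,"grip": 0.4},{"tx": 0,"ty": 0,"tz": 0,"roll": 0,"grip": 0.4}])

```text
t: 2.85
ee_pos: [0.5258, -0.0744, 0.0814]
orientation: [3.14, 0.001, 1.426]
wrist_force: [-0.4, 0.8, -0.5]
finger_gap: 0.0515
```

```bash
python3 plan.py .523 -.075 .078 1.425 1 0.4; python3 - <<'E'
from cell import *; import cv2
f=grab_frame('scene')['frame'][120:250,130:300,::-1]
cv2.imwrite('pics/s4.png',cv2.resize(f,None,fx=4,fy=4))
E
```

```text
t 2.85 pos [ 0.5258 -0.0744  0.0814] ori [3.1401e+00 1.4000e-03 1.4256e+00] F [-0.4  0.8 -0.5] gap 0.0515 step 0.0044849992248863595 -0.000633602322674065
[{"tx": -0.001, "ty": -0.0027, "tz": 0.0034, "roll": 0.001, "grip": 0.4}]
```

View pics/s4.png

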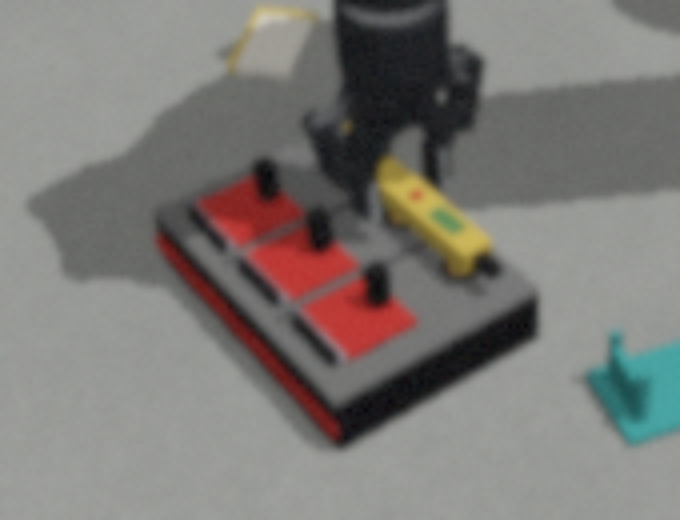

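Request:
apply_moves(rows=[{"tx": -0.001,"ty": -0.0025,"tz": 0.003,"roll": 0,"grip": 0.4},{"tx": 0,"ty": 0,"tz": 0,"roll": 0,"grip": 0.4},{"tx": 0,"ty": 0,"tz": 0,"roll": 0,"grip": 1},{"tx": 0,"ty": 0,"tz": 0,"roll": 0,"grip": 1},{"tx": 0,"ty": 0,"tz": 0,"roll": 0,"grip": 1},{"tx": 0,"ty": 0,"tz": 0,"roll": 0,"grip": 1}])

```text
t: 3.5
ee_pos: [0.5246, -0.0758, 0.081]
orientation: [3.136, 0.002, 1.425]
wrist_force: [0.1, -0.2, -0.3]
finger_gap: 0.0244
```

```bash
python3 plan.py .523 -.075 .15 1.425 2 1
```

```text
t 3.5 pos [ 0.5246 -0.0758  0.081 ] ori [3.1362e+00 1.9000e-03 1.4251e+00] F [ 0.1 -0.2 -0.3] gap 0.0244 step 0.03450765387641316 -7.258312080704599e-05
[{"tx": 0.0003, "ty": -0.0008, "tz": -0.0345, "roll": 0.0, "grip": 1.0}, {"tx": 0.0003, "ty": -0.0008, "tz": -0.0345, "roll": 0.0, "grip": 1.0}]
```

Request:
apply_moves(rows=[{"tx": 0,"ty": 0,"tz": -0.015,"roll": 0,"grip": 1},{"tx": 0,"ty": 0,"tz": -0.025,"roll": 0,"grip": 1},{"tx": 0,"ty": 0,"tz": -0.025,"roll": 0,"grip": 1},{"tx": 0,"ty": 0,"tz": -0.01,"roll": 0,"grip": 1},{"tx": 0,"ty": 0,"tz": 0,"roll": 0,"grip": 1}])

```text
t: 4.0
ee_pos: [0.5233, -0.0752, 0.1574]
orientation: [3.139, 0.002, 1.425]
wrist_force: [0.7, -0.2, -0.9]
finger_gap: 0.025
```

```bash
python3 plan.py .4705 .3117 .16 2.76 16 1;python3 - <<'E'
from cell import *; import cv2
f=grab_frame('scene')['frame'][90:250,130:300,::-1]
cv2.imwrite('pics/s5.png',cv2.resize(f,None,fx=3,fy=3))
g=grab_frame('top')['frame'][120:240,230:370,::-1]; cv2.imwrite('pics/t5.png',cv2.resize(g,None,fx=4,fy=4))
E
```

```text
t 4.0 pos [ 0.5233 -0.0752  0.1574] ori [3.1388e+00 1.6000e-03 1.4254e+00] F [ 0.7 -0.2 -0.9] gap 0.025 step 0.024406371230450665 0.08341525432397023
[{"tx": 0.0234, "ty": -0.0068, "tz": -0.0002, "roll": -0.083, "grip": 1.0}, {"tx": 0.0239, "ty": -0.0048, "tz": -0.0002, "roll": -0.083, "grip": 1.0}, {"tx": 0.0242, "ty": -0.0028, "tz": -0.0002, "roll": -0.083, "grip": 1.0}, {"tx": 0.0244, "ty": -0.0008, "tz": -0.0002, "roll": -0.083, "grip": 1.0}, {"tx": 0.0244, "ty": 0.0013, "tz": -0.0002, "roll": -0.083, "grip": 1.0}, {"tx": 0.0242, "ty": 0.0033, "tz": -0.0002, "roll": -0.083, "grip": 1.0}, {"tx": 0.0238, "ty": 0.0053, "tz": -0.0002, "roll": -0.083, "grip": 1.0}, {"tx": 0.0233, "ty": 0.0073, "tz": -0.0002, "roll": -0.083, "grip": 1.0}, {"tx": 0.0226, "ty": 0.0092, "tz": -0.0002, "roll": -0.083, "grip": 1.0}, {"tx": 0.0218, "ty": 0.011, "tz": -0.0002, "roll": -0.083, "grip": 1.0}, {"tx": 0.0208, "ty": 0.0128, "tz": -0.0002, "roll": -0.083, "grip": 1.0}, {"tx": 0.0196, "ty": 0.0145, "tz": -0.0002, "roll": -0.083, "grip": 1.0}, {"tx": 0.0183, "ty": 0.0161, "tz": -0.0002, "roll": -0.083, "grip": 1.0}, {"tx": 0.0169, "ty": 0.0176, "tz": -0.0002, "roll": -0.083, "grip": 1.0}, {"tx": 0.0154, "ty": 0.0189, "tz": -0.0002, "roll": -0.083, "grip": 1.0}, {"tx": 0.0138, "ty": 0.0201, "tz": -0.0002, "roll": -0.083, "grip": 1.0}]
```

View pics/s5.png

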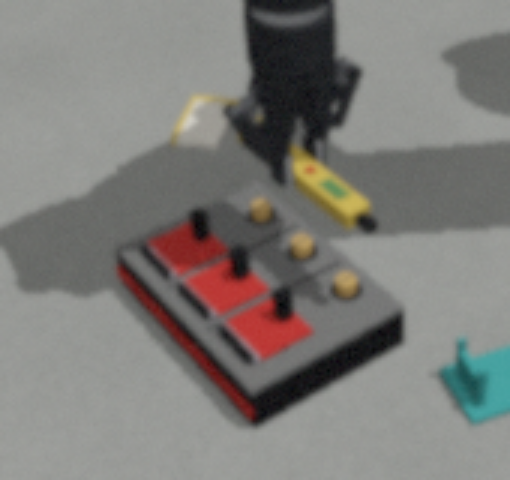

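View pics/t5.png

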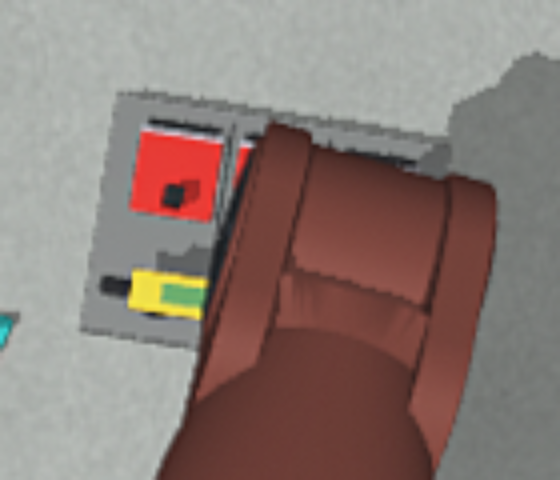

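The tester is lifted and level, and the three bolts are exposed in the scene crop at (260,210), (302,247) and (346,284). Now I carry it to the rest.

Request:
apply_moves(rows=[{"tx": 0.0235,"ty": -0.007,"tz": 0,"roll": -0.083,"grip": 1},{"tx": 0.024,"ty": -0.005,"tz": 0,"roll": -0.083,"grip": 1},{"tx": 0.024,"ty": -0.003,"tz": 0,"roll": -0.083,"grip": 1},{"tx": 0.0245,"ty": -0.001,"tz": 0,"roll": -0.083,"grip": 1},{"tx": 0.0245,"ty": 0.001,"tz": 0,"roll": -0.083,"grip": 1},{"tx": 0.024,"ty": 0.003,"tz": 0,"roll": -0.083,"grip": 1},{"tx": 0.024,"ty": 0.005,"tz": 0,"roll": -0.083,"grip": 1},{"tx": 0.0235,"ty": 0.007,"tz": 0,"roll": -0.083,"grip": 1},{"tx": 0.0225,"ty": 0.009,"tz": 0,"roll": -0.083,"grip": 1},{"tx": 0.022,"ty": 0.011,"tz": 0,"roll": -0.083,"grip": 1}])

```text
t: 5.1
ee_pos: [0.4766, 0.1723, 0.1419]
orientation: [-3.126, -0.01, 2.282]
wrist_force: [-0.5, -0.1, -1.0]
finger_gap: 0.025
```

```bash
python3 plan.py .4705 .3117 .16 2.76 6 1
```

```text
t 5.1 pos [0.4766 0.1723 0.1419] ori [-3.1262 -0.0104  2.2815] F [-0.5 -0.1 -1. ] gap 0.025 step 0.023458261745564073 0.07974981309416222
[{"tx": 0.0183, "ty": 0.0144, "tz": -0.003, "roll": -0.08, "grip": 1.0}, {"tx": 0.0171, "ty": 0.0158, "tz": -0.003, "roll": -0.08, "grip": 1.0}, {"tx": 0.0158, "ty": 0.0171, "tz": -0.003, "roll": -0.08, "grip": 1.0}, {"tx": 0.0143, "ty": 0.0183, "tz": -0.003, "roll": -0.08, "grip": 1.0}, {"tx": 0.0128, "ty": 0.0194, "tz": -0.003, "roll": -0.08, "grip": 1.0}, {"tx": 0.0113, "ty": 0.0204, "tz": -0.003, "roll": -0.08, "grip": 1.0}]
```

Request:
apply_moves(rows=[{"tx": 0.018,"ty": 0.0145,"tz": -0.003,"roll": -0.08,"grip": 1},{"tx": 0.017,"ty": 0.016,"tz": -0.003,"roll": -0.08,"grip": 1},{"tx": 0.016,"ty": 0.017,"tz": -0.003,"roll": -0.08,"grip": 1},{"tx": 0.0145,"ty": 0.018,"tz": -0.003,"roll": -0.08,"grip": 1},{"tx": 0.012,"ty": 0.018,"tz": -0.002,"roll": -0.07,"grip": 1},{"tx": 0,"ty": 0,"tz": 0,"roll": 0,"grip": 1},{"tx": 0,"ty": 0,"tz": 0,"roll": 0,"grip": 1}])

```text
t: 5.8
ee_pos: [0.4639, 0.2922, 0.1455]
orientation: [-3.121, -0.026, 2.693]
wrist_force: [-0.4, 0.0, -1.8]
finger_gap: 0.0249
```

```bash
python3 plan.py .4705 .3117 .12 2.76 2 1;python3 - <<'E'
from cell import *; import cv2
for n in('scene','top'):
    cv2.imwrite(f'pics/{n}6.png',grab_frame(n)['frame'][:,:,::-1])
a=cv2.imread('pics/scene6.png')[150:300,270:430];cv2.imwrite('pics/s6.png',cv2.resize(a,None,fx=4,fy=4))
a=cv2.imread('pics/top6.png')[150:270,90:250];cv2.imwrite('pics/t6.png',cv2.resize(a,None,fx=4,fy=4))
E
```

```text
t 5.8 pos [0.4639 0.2922 0.1455] ori [-3.121  -0.0264  2.6933] F [-0.4  0.  -1.8] gap 0.0249 step 0.01639838248671689 0.03334025460299639
[{"tx": 0.0013, "ty": 0.0102, "tz": 0.0128, "roll": -0.033, "grip": 1.0}, {"tx": 0.0009, "ty": 0.0103, "tz": 0.0128, "roll": -0.033, "grip": 1.0}]
```

View pics/s6.png

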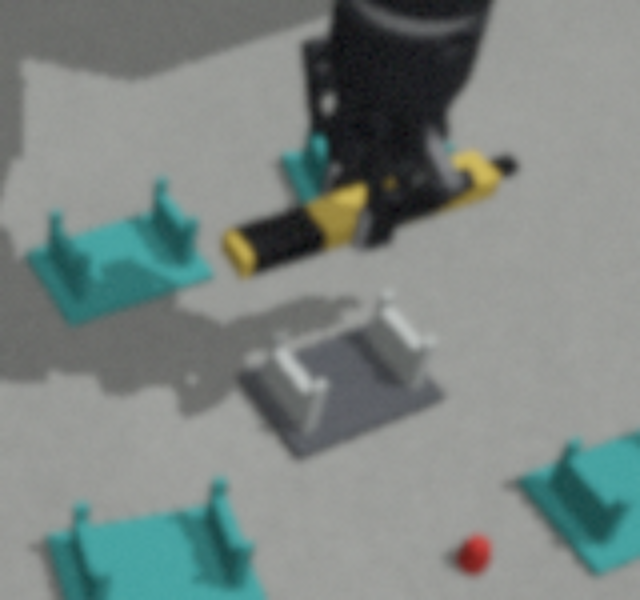

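View pics/t6.png

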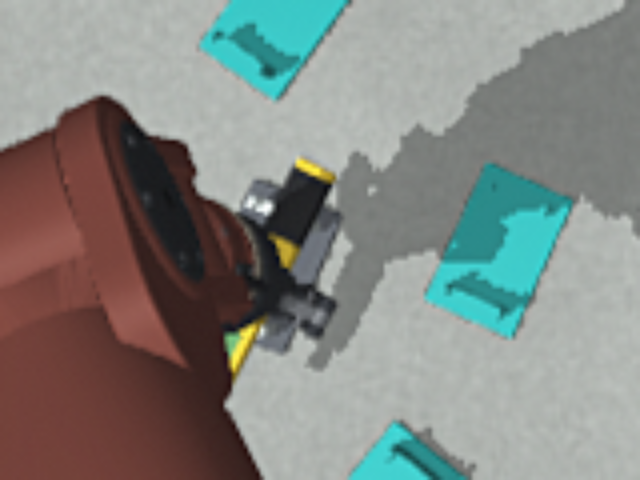

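The tester is held above the dark rest, with a slight tool tilt of about 0.03 rad that will level out on release. I continue the alignment.

Request:
apply_moves(rows=[{"tx": 0.001,"ty": 0.01,"tz": 0.012,"roll": -0.033,"grip": 1},{"tx": 0.001,"ty": 0.01,"tz": 0.012,"roll": -0.033,"grip": 1},{"tx": 0,"ty": 0,"tz": 0,"roll": 0,"grip": 1}])

```text
t: 6.2
ee_pos: [0.4708, 0.3102, 0.1189]
orientation: [-3.123, -0.028, 2.76]
wrist_force: [0.5, -0.5, -2.0]
finger_gap: 0.0252
```

```bash
python3 plan.py .4705 .3117 .09 2.76 2 1
```

```text
t 6.2 pos [0.4708 0.3102 0.1189] ori [-3.1228 -0.0279  2.7601] F [ 0.5 -0.5 -2. ] gap 0.0252 step 0.014460986997279204 -6.443781450782282e-05
[{"tx": 0.0004, "ty": 0.0007, "tz": 0.0144, "roll": 0.0, "grip": 1.0}, {"tx": 0.0004, "ty": 0.0007, "tz": 0.0144, "roll": 0.0, "grip": 1.0}]
```

Request:
apply_moves(rows=[{"tx": 0,"ty": 0.0005,"tz": 0.0145,"roll": 0,"grip": 1},{"tx": 0,"ty": 0.0005,"tz": 0.0145,"roll": 0,"grip": 1},{"tx": 0,"ty": 0,"tz": 0,"roll": 0,"grip": 1}])

```text
t: 6.5
ee_pos: [0.4702, 0.3108, 0.0877]
orientation: [-3.122, -0.029, 2.76]
wrist_force: [-0.7, 0.1, -0.1]
finger_gap: 0.025
```

```bash
python3 plan.py .4705 .3117 .058 2.76 4 1;python3 - <<'E'
from cell import *; import cv2
for n in('scene','top'):
    cv2.imwrite(f'pics/{n}7.png',grab_frame(n)['frame'][:,:,::-1])
a=cv2.imread('pics/scene7.png')[180:280,310:410];cv2.imwrite('pics/s7.png',cv2.resize(a,None,fx=6,fy=6,interpolation=2))
a=cv2.imread('pics/top7.png')[165:265,110:210];cv2.imwrite('pics/t7.png',cv2.resize(a,None,fx=6,fy=6,interpolation=2))
E
```

```text
t 6.5 pos [0.4702 0.3108 0.0877] ori [-3.1216 -0.0287  2.7604] F [-0.7  0.1 -0.1] gap 0.025 step 0.007425193568553031 -0.00010166924891785722
[{"tx": 0.0, "ty": 0.0002, "tz": 0.0074, "roll": 0.0, "grip": 1.0}, {"tx": 0.0, "ty": 0.0002, "tz": 0.0074, "roll": 0.0, "grip": 1.0}, {"tx": 0.0, "ty": 0.0002, "tz": 0.0074, "roll": 0.0, "grip": 1.0}, {"tx": 0.0, "ty": 0.0002, "tz": 0.0074, "roll": 0.0, "grip": 1.0}]
```

View pics/s7.png

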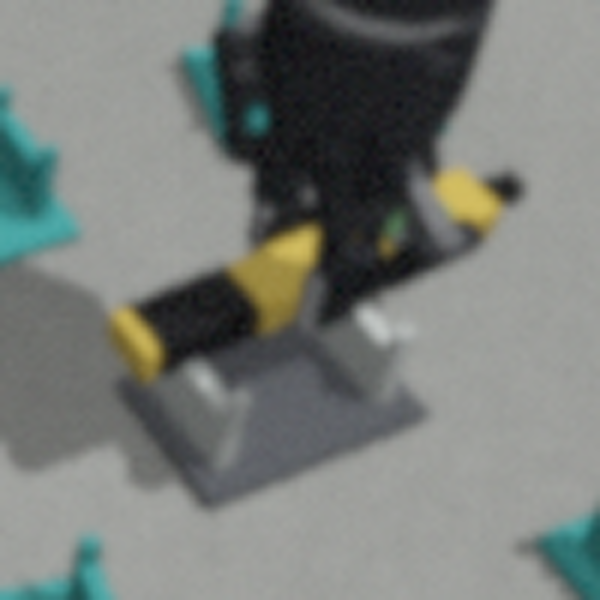

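View pics/t7.png

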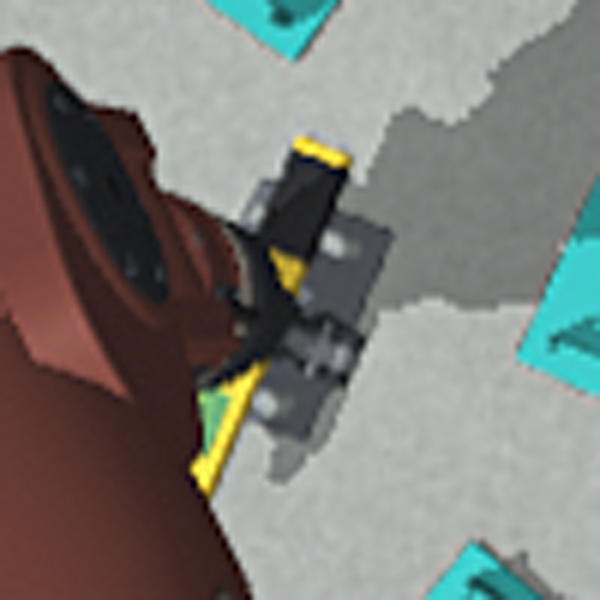

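```bash
python3 - <<'E'
from h import *
np.set_printoptions(precision=1,suppress=True)
c,s=np.cos(-.381),np.sin(-.381)
for l,z in [((.085,.013),.086),((.085,-.013),.086),((.04,.0205),.052),((.04,-.0205),.052),((-.04,-.0205),.052)]:
    o=(.4702,.3108) if z>.08 else (.4705,.3117)
    P=[o[0]+c*l[0]-s*l[1],o[1]+s*l[0]+c*l[1],z]
    print(l,'top',(proj('top',P)[0]-[110,165]+.5)*6-.5,'scene',(proj('scene',P)[0]-[310,180]+.5)*6-.5)
E
```

```text
(0.085, 0.013) top [296.9 126. ] scene [142.5 366.2]
(0.085, -0.013) top [349.7 147.3] scene [104.3 318.3]
(0.04, 0.0205) top [257.  213.2] scene [238.7 397.3]
(0.04, -0.0205) top [338.4 246.1] scene [178.3 324.4]
(-0.04, -0.0205) top [271.8 406.1] scene [339.1 260.7]
```

Projected tester and prong positions agree with the images to 1–1.5 px, so the cross-channel error is at most about 2 mm. I lower.

Request:
apply_moves(rows=[{"tx": 0,"ty": 0,"tz": 0.008,"roll": 0,"grip": 1},{"tx": 0,"ty": 0,"tz": 0.008,"roll": 0,"grip": 1},{"tx": 0,"ty": 0,"tz": 0.007,"roll": 0,"grip": 1},{"tx": 0,"ty": 0,"tz": 0,"roll": 0,"grip": 1}])

```text
t: 7.0
ee_pos: [0.4716, 0.3114, 0.0663]
orientation: [-3.125, -0.025, 2.76]
wrist_force: [-0.0, -0.3, -1.7]
finger_gap: 0.0247
```

```bash
python3 plan.py .4705 .3117 .058 2.76 2 1;python3 - <<'E'
from cell import *; import cv2
for n in('scene','top'):
    cv2.imwrite(f'pics/{n}8.png',grab_frame(n)['frame'][:,:,::-1])
a=cv2.imread('pics/scene8.png')[180:280,310:410];cv2.imwrite('pics/s8.png',cv2.resize(a,None,fx=6,fy=6,interpolation=2))
a=cv2.imread('pics/top8.png')[165:265,110:210];cv2.imwrite('pics/t8.png',cv2.resize(a,None,fx=6,fy=6,interpolation=2))
E
```

```text
t 7.0 pos [0.4716 0.3114 0.0663] ori [-3.1255 -0.0251  2.7601] F [-0.  -0.3 -1.7] gap 0.0247 step 0.0042002543053286335 -7.403269071337704e-05
[{"tx": 0.0005, "ty": -0.0001, "tz": 0.0042, "roll": 0.0, "grip": 1.0}, {"tx": 0.0005, "ty": -0.0001, "tz": 0.0042, "roll": 0.0, "grip": 1.0}]
```

View pics/s8.png

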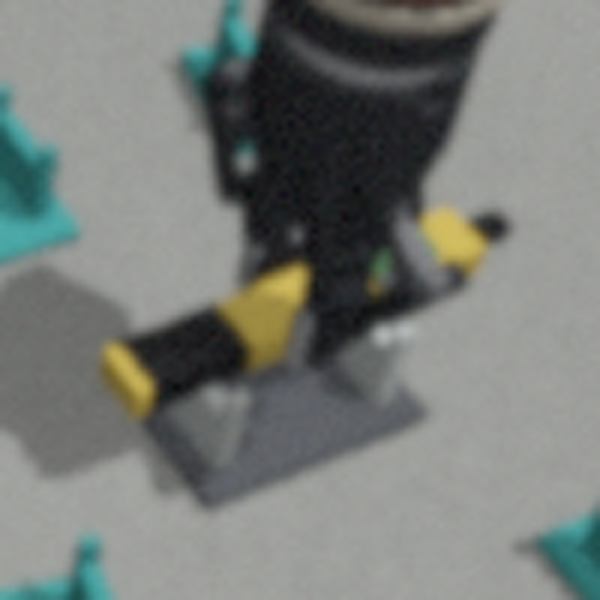

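View pics/t8.png

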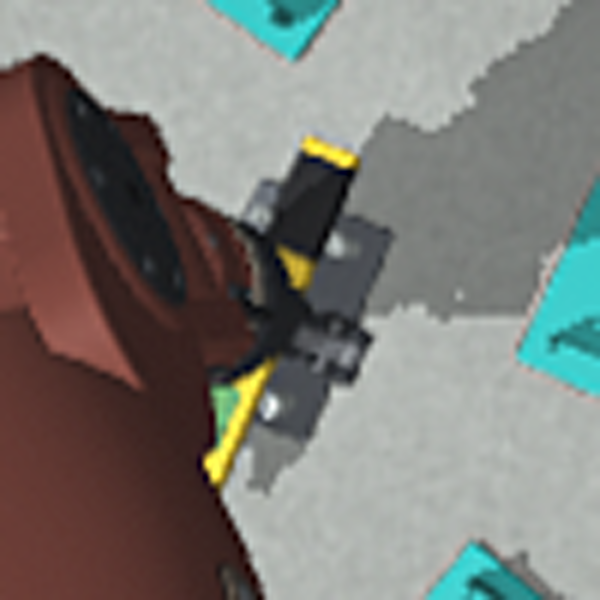

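From above, the tester axis passes the midpoint (302,225) between the prongs at (262,208) and (343,243), so it is centred. I lower to the floors.

Request:
apply_moves(rows=[{"tx": 0,"ty": 0,"tz": 0.004,"roll": 0,"grip": 1},{"tx": 0,"ty": 0,"tz": 0.003,"roll": 0,"grip": 1},{"tx": 0,"ty": 0,"tz": 0,"roll": 0,"grip": 1}])

```text
t: 7.4
ee_pos: [0.4722, 0.3118, 0.0601]
orientation: [-3.127, -0.024, 2.76]
wrist_force: [-0.5, 0.4, -1.2]
finger_gap: 0.0251
```

```bash
python3 plan.py .4705 .3117 .057 2.76 2 1
```

```text
t 7.4 pos [0.4722 0.3118 0.0601] ori [-3.127  -0.0237  2.7602] F [-0.5  0.4 -1.2] gap 0.0251 step 0.0017889271752755565 -0.00012484828245296065
[{"tx": 0.0008, "ty": -0.0004, "tz": 0.0016, "roll": 0.0, "grip": 1.0}, {"tx": 0.0008, "ty": -0.0004, "tz": 0.0016, "roll": 0.0, "grip": 1.0}]
```

Request:
apply_moves(rows=[{"tx": 0,"ty": 0,"tz": 0.002,"roll": 0,"grip": 1},{"tx": 0,"ty": 0,"tz": 0.001,"roll": 0,"grip": 1},{"tx": 0,"ty": 0,"tz": 0,"roll": 0,"grip": 1}])

```text
t: 7.7
ee_pos: [0.4723, 0.312, 0.0578]
orientation: [-3.128, -0.023, 2.76]
wrist_force: [-0.1, -1.4, 1.6]
finger_gap: 0.0248
```

```bash
python3 plan.py .4705 .3117 .057 2.76 2 1
```

```text
t 7.7 pos [0.4723 0.312  0.0578] ori [-3.1275 -0.0232  2.7603] F [-0.1 -1.4  1.6] gap 0.0248 step 0.0009995381371042868 -0.0001467699721171556
[{"tx": 0.0008, "ty": -0.0005, "tz": 0.0004, "roll": 0.0, "grip": 1.0}, {"tx": 0.0008, "ty": -0.0005, "tz": 0.0004, "roll": 0.0, "grip": 1.0}]
```

The vertical force turned from −1.5 to +1.6 N, so the tester is touching the saddles. I release.

Request:
apply_moves(rows=[{"tx": 0,"ty": 0,"tz": 0,"roll": 0,"grip": 0.4},{"tx": 0,"ty": 0,"tz": 0,"roll": 0,"grip": 0.4},{"tx": 0,"ty": 0,"tz": 0,"roll": 0,"grip": 0.4},{"tx": 0,"ty": 0,"tz": -0.015,"roll": 0,"grip": 0.4},{"tx": 0,"ty": 0,"tz": -0.025,"roll": 0,"grip": 0.4},{"tx": 0,"ty": 0,"tz": -0.025,"roll": 0,"grip": 0.4},{"tx": 0,"ty": 0,"tz": -0.025,"roll": 0,"grip": 0.4}])

```text
t: 8.4
ee_pos: [0.4725, 0.3113, 0.1468]
orientation: [-3.122, -0.028, 2.76]
wrist_force: [-0.3, 0.2, 0.4]
finger_gap: 0.051
```

```bash
python3 plan.py .523 -.075 .16 1.4188 16 1;python3 - <<'E'
from cell import *; import cv2
for n in('scene','top'):
    cv2.imwrite(f'pics/{n}9.png',grab_frame(n)['frame'][:,:,::-1])
a=cv2.imread('pics/scene9.png')[190:280,310:410];cv2.imwrite('pics/s9.png',cv2.resize(a,None,fx=7,fy=6,interpolation=2))
a=cv2.imread('pics/top9.png')[165:265,110:210];cv2.imwrite('pics/t9.png',cv2.resize(a,None,fx=6,fy=6,interpolation=2))
E
```

```text
t 8.4 pos [0.4725 0.3113 0.1468] ori [-3.1224 -0.028   2.7601] F [-0.3  0.2  0.4] gap 0.051 step 0.02436198651337854 -0.08383176432760217
[{"tx": -0.0119, "ty": -0.0212, "tz": -0.0008, "roll": 0.084, "grip": 1.0}, {"tx": -0.0137, "ty": -0.0202, "tz": -0.0008, "roll": 0.084, "grip": 1.0}, {"tx": -0.0153, "ty": -0.0189, "tz": -0.0008, "roll": 0.084, "grip": 1.0}, {"tx": -0.0168, "ty": -0.0176, "tz": -0.0008, "roll": 0.084, "grip": 1.0}, {"tx": -0.0182, "ty": -0.0161, "tz": -0.0008, "roll": 0.084, "grip": 1.0}, {"tx": -0.0195, "ty": -0.0145, "tz": -0.0008, "roll": 0.084, "grip": 1.0}, {"tx": -0.0207, "ty": -0.0129, "tz": -0.0008, "roll": 0.084, "grip": 1.0}, {"tx": -0.0217, "ty": -0.0111, "tz": -0.0008, "roll": 0.084, "grip": 1.0}, {"tx": -0.0225, "ty": -0.0092, "tz": -0.0008, "roll": 0.084, "grip": 1.0}, {"tx": -0.0232, "ty": -0.0073, "tz": -0.0008, "roll": 0.084, "grip": 1.0}, {"tx": -0.0238, "ty": -0.0053, "tz": -0.0008, "roll": 0.084, "grip": 1.0}, {"tx": -0.0241, "ty": -0.0033, "tz": -0.0008, "roll": 0.084, "grip": 1.0}, {"tx": -0.0243, "ty": -0.0013, "tz": -0.0008, "roll": 0.084, "grip": 1.0}, {"tx": -0.0243, "ty": 0.0007, "tz": -0.0008, "roll": 0.084, "grip": 1.0}, {"tx": -0.0242, "ty": 0.0028, "tz": -0.0008, "roll": 0.084, "grip": 1.0}, {"tx": -0.0239, "ty": 0.0048, "tz": -0.0008, "roll": 0.084, "grip": 1.0}]
```

View pics/s9.png

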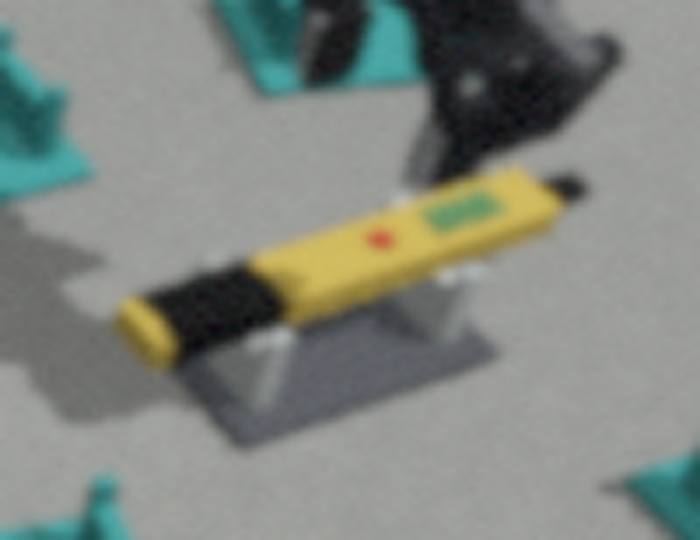

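View pics/t9.png

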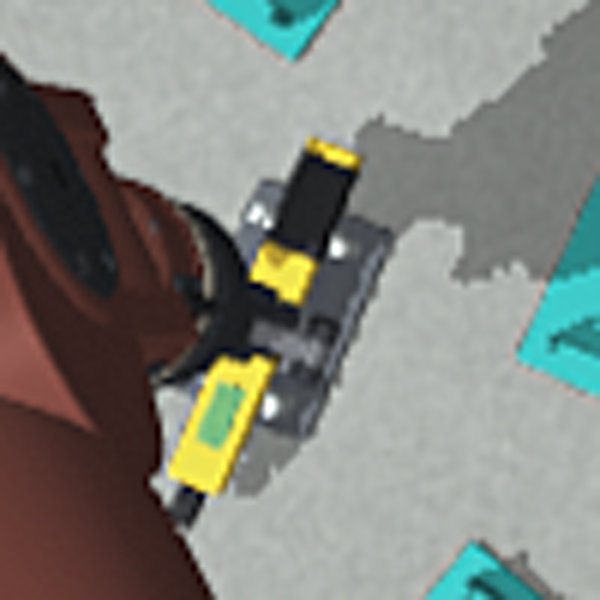

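The tester sits between both prong pairs. I'll confirm that it is level once the arm is clear. Now I move over bolt a, gripper shut, yaw 2.989 (jaws along the box y).

```bash
python3 plan.py .532 -.009 .14 2.989 10 1
```

```text
t 8.5 pos [0.4747 0.3123 0.1494] ori [-3.1269 -0.0239  2.7602] F [ 0.1  0.4 -1. ] gap 0.0515 step 0.032652783889715264 0.022875565853799927
[{"tx": -0.0173, "ty": -0.0277, "tz": 0.0009, "roll": -0.023, "grip": 1.0}, {"tx": -0.0166, "ty": -0.0281, "tz": 0.0009, "roll": -0.023, "grip": 1.0}, {"tx": -0.016, "ty": -0.0285, "tz": 0.0009, "roll": -0.023, "grip": 1.0}, {"tx": -0.0153, "ty": -0.0288, "tz": 0.0009, "roll": -0.023, "grip": 1.0}, {"tx": -0.0147, "ty": -0.0292, "tz": 0.0009, "roll": -0.023, "grip": 1.0}, {"tx": -0.014, "ty": -0.0295, "tz": 0.0009, "roll": -0.023, "grip": 1.0}, {"tx": -0.0133, "ty": -0.0298, "tz": 0.0009, "roll": -0.023, "grip": 1.0}, {"tx": -0.0126, "ty": -0.0301, "tz": 0.0009, "roll": -0.023, "grip": 1.0}, {"tx": -0.0119, "ty": -0.0304, "tz": 0.0009, "roll": -0.023, "grip": 1.0}, {"tx": -0.0113, "ty": -0.0306, "tz": 0.0009, "roll": -0.023, "grip": 1.0}]
```

Request:
apply_moves(rows=[{"tx": -0.017,"ty": -0.028,"tz": 0,"roll": -0.023,"grip": 1},{"tx": -0.0165,"ty": -0.028,"tz": 0,"roll": -0.023,"grip": 1},{"tx": -0.016,"ty": -0.0285,"tz": 0,"roll": -0.023,"grip": 1},{"tx": -0.0155,"ty": -0.029,"tz": 0,"roll": -0.023,"grip": 1},{"tx": -0.0145,"ty": -0.029,"tz": 0,"roll": -0.023,"grip": 1},{"tx": -0.014,"ty": -0.0295,"tz": 0,"roll": -0.023,"grip": 1},{"tx": -0.0135,"ty": -0.03,"tz": 0,"roll": -0.023,"grip": 1},{"tx": -0.0125,"ty": -0.03,"tz": 0,"roll": -0.023,"grip": 1},{"tx": -0.01,"ty": -0.025,"tz": 0,"roll": -0.023,"grip": 1},{"tx": 0,"ty": 0,"tz": 0,"roll": 0,"grip": 1}])

```text
t: 9.5
ee_pos: [0.5269, 0.0191, 0.1445]
orientation: [-3.133, -0.028, 2.979]
wrist_force: [-0.9, 0.2, -0.8]
finger_gap: 0.0001
```

```bash
python3 plan.py .532 -.009 .12 2.989 2 1;python3 - <<'E'
from cell import *; import cv2
for n in('scene','top'):
    cv2.imwrite(f'pics/{n}10.png',grab_frame(n)['frame'][:,:,::-1])
a=cv2.imread('pics/scene10.png')[110:290,160:410];cv2.imwrite('pics/s10.png',cv2.resize(a,None,fx=3,fy=3,interpolation=2))
a=cv2.imread('pics/top10.png')[165:265,110:210];cv2.imwrite('pics/t10.png',cv2.resize(a,None,fx=6,fy=6,interpolation=2))
E
```

```text
t 9.5 pos [0.5269 0.0191 0.1445] ori [-3.133  -0.0277  2.9793] F [-0.9  0.2 -0.8] gap 0.0001 step 0.01880845025600811 0.004854446120019951
[{"tx": -0.0048, "ty": -0.0134, "tz": 0.0123, "roll": -0.005, "grip": 1.0}, {"tx": -0.0047, "ty": -0.0135, "tz": 0.0123, "roll": -0.005, "grip": 1.0}]
```

View pics/s10.png

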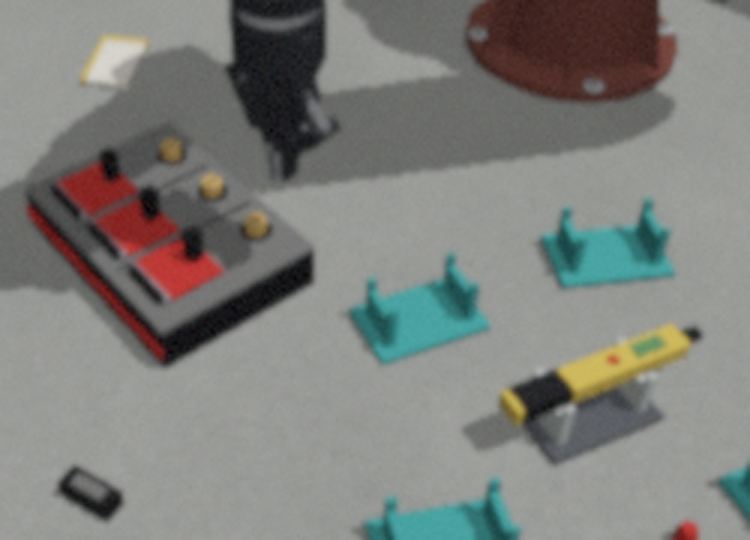

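View pics/t10.png

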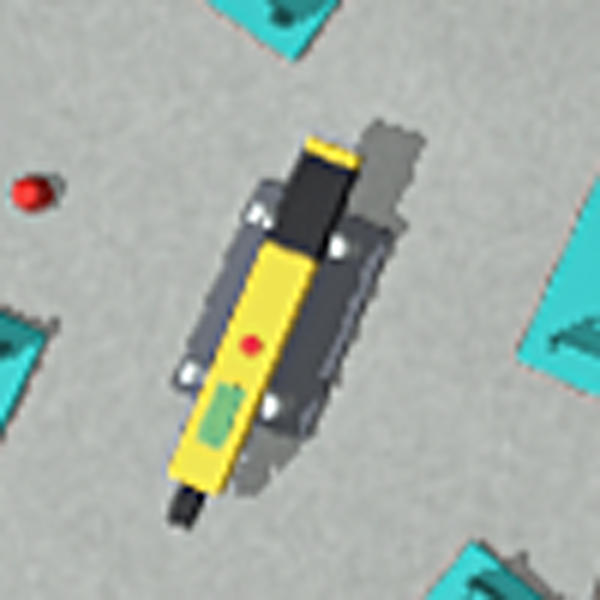

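The tester is centred between all four prongs, seen at (260,212), (338,246), (188,373) and (270,405). I'll check that it's level and check the bolt positions numerically.

```bash
python3 - <<'E'
from h import *
import cv2
np.set_printoptions(precision=4,suppress=True)
for n,l in (('a',.07),('b',0),('c',-.07)):
    P=[.5217+.1514*l,-.078+.9885*l,.064]; print(n,P,'scene pred crop',(proj('scene',P)[0]-[160,110]+.5)*3-.5)
a=cv2.imread('pics/scene10.png')[205:270,320:400];cv2.imwrite('pics/s10b.png',cv2.resize(a,None,fx=9,fy=9,interpolation=2))
c,s=np.cos(-.381),np.sin(-.381)
for l in [(.085,.013),(.085,-.013),(-.085,.013),(-.085,-.013)]:
    P=[.472+c*l[0]-s*l[1],.312+s*l[0]+c*l[1],.058]
    print(l,'top',(proj('top',P)[0]-[110,165]+.5)*6-.5,'scene',(proj('scene',P)[0]-[320,205]+.5)*9-.5)
E
```

```text
a [0.532298, -0.008804999999999993, 0.064] scene pred crop [257.0232 219.5701]
b [0.5217, -0.078, 0.064] scene pred crop [212.723  181.0935]
c [0.5111020000000001, -0.14719500000000002, 0.064] scene pred crop [171.7018 145.4647]
(0.085, 0.013) top [306.1482 125.8827] scene [108.4899 399.2447]
(0.085, -0.013) top [357.8868 146.7499] scene [ 52.6803 327.4681]
(-0.085, 0.013) top [163.5708 467.0077] scene [632.7379 185.6576]
(-0.085, -0.013) top [215.7131 488.1215] scene [570.0968 121.7053]
```

View pics/s10b.png

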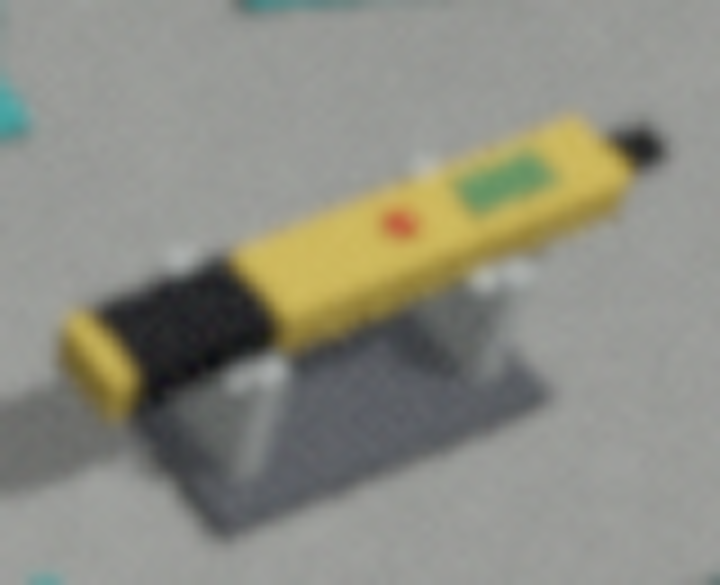

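The tester's corners match a level pose to within about 1 px, and the bolts match the model to within about 1.5 px. I go to bolt a.

Request:
apply_moves(rows=[{"tx": -0.0045,"ty": -0.013,"tz": 0.012,"roll": -0.005,"grip": 1},{"tx": -0.0045,"ty": -0.013,"tz": 0.012,"roll": -0.005,"grip": 1},{"tx": 0,"ty": 0,"tz": 0,"roll": 0,"grip": 1}])

```text
t: 9.9
ee_pos: [0.5298, -0.0049, 0.118]
orientation: [-3.135, -0.03, 2.994]
wrist_force: [-0.3, -0.2, -0.4]
finger_gap: -0.0001
```

```bash
python3 plan.py .532 -.009 .09 2.989 2 1
```

```text
t 9.9 pos [ 0.5298 -0.0049  0.118 ] ori [-3.1347 -0.0296  2.9938] F [-0.3 -0.2 -0.4] gap -0.0001 step 0.014204064123831187 -0.0024026205320779592
[{"tx": -0.0014, "ty": -0.0019, "tz": 0.014, "roll": 0.002, "grip": 1.0}, {"tx": -0.0014, "ty": -0.0019, "tz": 0.014, "roll": 0.002, "grip": 1.0}]
```

Request:
apply_moves(rows=[{"tx": -0.0015,"ty": -0.0015,"tz": 0.014,"roll": 0,"grip": 1},{"tx": -0.0015,"ty": -0.0015,"tz": 0.013,"roll": 0,"grip": 1},{"tx": 0,"ty": 0,"tz": 0,"roll": 0,"grip": 1}])

```text
t: 10.2
ee_pos: [0.5309, -0.0079, 0.0889]
orientation: [-3.135, -0.031, 2.994]
wrist_force: [0.1, 0.3, 0.1]
finger_gap: -0.0004
```

```bash
python3 plan.py .532 -.009 .083 2.989 2 1;python3 - <<'E'
from cell import *; import cv2
f=grab_frame('scene')['frame'][110:230,150:280,::-1];cv2.imwrite('pics/s11.png',cv2.resize(f,None,fx=5,fy=5,interpolation=2))
E
```

```text
t 10.2 pos [ 0.5309 -0.0079  0.0889] ori [-3.1352 -0.0314  2.9939] F [0.1 0.3 0.1] gap -0.0004 step 0.0030267949384140485 -0.0024457236602244414
[{"tx": -0.0006, "ty": -0.0004, "tz": 0.0029, "roll": 0.002, "grip": 1.0}, {"tx": -0.0006, "ty": -0.0004, "tz": 0.0029, "roll": 0.002, "grip": 1.0}]
```

View pics/s11.png

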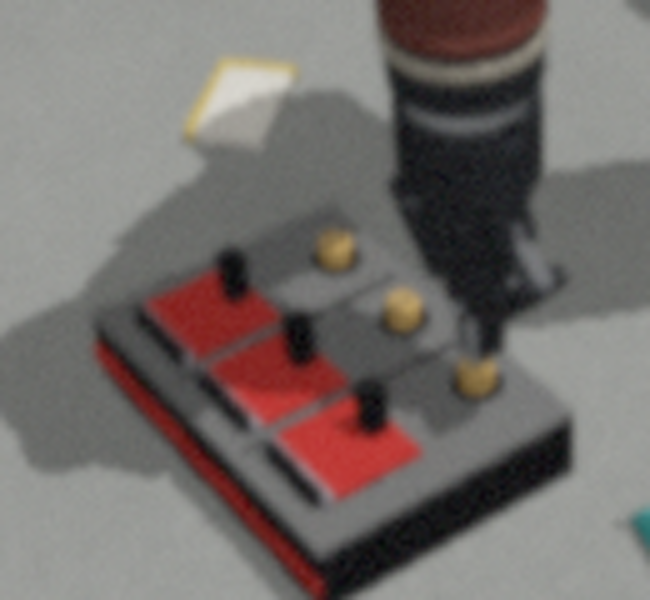

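The tip (478,345) is right over bolt a (478,378), so I press in small steps.

Request:
apply_moves(rows=[{"tx": 0,"ty": 0,"tz": 0.003,"roll": 0,"grip": 1},{"tx": 0,"ty": 0,"tz": 0.003,"roll": 0,"grip": 1}])

```text
t: 10.45
ee_pos: [0.5316, -0.0075, 0.0842]
orientation: [-3.135, -0.029, 2.994]
wrist_force: [-0.1, 0.8, 2.0]
finger_gap: -0.0001
```

Request:
apply_moves(rows=[{"tx": 0,"ty": 0,"tz": 0.002,"roll": 0,"grip": 1}])

```text
t: 10.55
ee_pos: [0.5318, -0.0075, 0.0826]
orientation: [-3.135, -0.029, 2.995]
wrist_force: [-6.6, 0.7, 24.7]
finger_gap: 0.0003
```

Request:
apply_moves(rows=[{"tx": 0,"ty": 0,"tz": 0.002,"roll": 0,"grip": 1}])

```text
t: 10.65
ee_pos: [0.5318, -0.0075, 0.0824]
orientation: [-3.135, -0.028, 2.995]
wrist_force: [-11.9, 0.6, 39.5]
finger_gap: -0.0
```

Bolt a gives 25–40 N with no travel, so it is tight. I back off and move to b (−y by 70 mm), pressing more gently there.

Request:
apply_moves(rows=[{"tx": 0,"ty": 0,"tz": -0.01,"roll": 0,"grip": 1},{"tx": 0,"ty": 0,"tz": -0.02,"roll": 0,"grip": 1}])

```text
t: 10.85
ee_pos: [0.5314, -0.0071, 0.1123]
orientation: [-3.135, -0.03, 2.995]
wrist_force: [0.9, -0.2, 0.5]
finger_gap: -0.0001
```

```bash
python3 plan.py .5217 -.078 .105 2.989 4 1
```

```text
t 10.85 pos [ 0.5314 -0.0071  0.1123] ori [-3.1349 -0.0302  2.9951] F [ 0.9 -0.2  0.5] gap -0.0001 step 0.01799358933117234 -0.0015199217294012968
[{"tx": -0.0002, "ty": -0.0179, "tz": 0.0018, "roll": 0.002, "grip": 1.0}, {"tx": -0.0002, "ty": -0.0179, "tz": 0.0018, "roll": 0.002, "grip": 1.0}, {"tx": -0.0002, "ty": -0.0179, "tz": 0.0018, "roll": 0.002, "grip": 1.0}, {"tx": -0.0003, "ty": -0.0179, "tz": 0.0018, "roll": 0.002, "grip": 1.0}]
```

Request:
apply_moves(rows=[{"tx": 0,"ty": -0.018,"tz": 0,"roll": 0,"grip": 1},{"tx": 0,"ty": -0.018,"tz": 0,"roll": 0,"grip": 1},{"tx": 0,"ty": -0.018,"tz": 0,"roll": 0.003,"grip": 1},{"tx": 0,"ty": -0.014,"tz": 0,"roll": 0.003,"grip": 1},{"tx": 0,"ty": 0,"tz": 0,"roll": 0,"grip": 1}])

```text
t: 11.35
ee_pos: [0.5243, -0.0763, 0.1174]
orientation: [-3.134, -0.022, 2.991]
wrist_force: [0.1, 0.8, -0.1]
finger_gap: 0.0005
```

```bash
python3 plan.py .5217 -.078 .088 2.989 2 1
```

```text
t 11.35 pos [ 0.5243 -0.0763  0.1174] ori [-3.1345 -0.0219  2.991 ] F [ 0.1  0.8 -0.1] gap 0.0005 step 0.014800483369160126 -0.0010115761805771228
[{"tx": 0.0012, "ty": -0.0011, "tz": 0.0147, "roll": 0.001, "grip": 1.0}, {"tx": 0.0012, "ty": -0.0011, "tz": 0.0147, "roll": 0.001, "grip": 1.0}]
```

Request:
apply_moves(rows=[{"tx": 0.001,"ty": -0.001,"tz": 0.0145,"roll": 0,"grip": 1},{"tx": 0.001,"ty": -0.001,"tz": 0.0145,"roll": 0,"grip": 1},{"tx": 0,"ty": 0,"tz": 0,"roll": 0,"grip": 1}])

```text
t: 11.65
ee_pos: [0.5221, -0.0774, 0.0884]
orientation: [-3.135, -0.02, 2.99]
wrist_force: [0.4, 0.7, 0.3]
finger_gap: 0.0002
```

Request:
apply_moves(rows=[{"tx": 0,"ty": 0,"tz": 0.002,"roll": 0,"grip": 1}])

```text
t: 11.75
ee_pos: [0.5224, -0.077, 0.0868]
orientation: [-3.136, -0.02, 2.991]
wrist_force: [1.1, 0.8, 0.1]
finger_gap: 0.0002
```

Request:
apply_moves(rows=[{"tx": 0,"ty": 0,"tz": 0.001,"roll": 0,"grip": 1}])

```text
t: 11.85
ee_pos: [0.5224, -0.0766, 0.086]
orientation: [-3.136, -0.02, 2.991]
wrist_force: [-0.9, -0.3, -0.6]
finger_gap: -0.0003
```

Request:
apply_moves(rows=[{"tx": 0,"ty": 0,"tz": 0.002,"roll": 0,"grip": 1}])

```text
t: 11.95
ee_pos: [0.5229, -0.0764, 0.0845]
orientation: [-3.136, -0.019, 2.991]
wrist_force: [0.4, 0.3, 0.2]
finger_gap: 0.0002
```

Request:
apply_moves(rows=[{"tx": 0,"ty": 0,"tz": 0.001,"roll": 0,"grip": 1}])

```text
t: 12.05
ee_pos: [0.5231, -0.0763, 0.0837]
orientation: [-3.136, -0.019, 2.991]
wrist_force: [0.2, -0.0, -0.5]
finger_gap: -0.0005
```

Request:
apply_moves(rows=[{"tx": 0,"ty": 0,"tz": 0.001,"roll": 0,"grip": 1}])

```text
t: 12.15
ee_pos: [0.5233, -0.0763, 0.0829]
orientation: [-3.135, -0.018, 2.992]
wrist_force: [-1.8, 0.9, 6.6]
finger_gap: -0.0
```

Request:
apply_moves(rows=[{"tx": 0,"ty": 0,"tz": 0.001,"roll": 0,"grip": 1}])

```text
t: 12.25
ee_pos: [0.5234, -0.0763, 0.0827]
orientation: [-3.135, -0.018, 2.992]
wrist_force: [-5.7, 1.1, 20.1]
finger_gap: -0.0002
```

Request:
apply_moves(rows=[{"tx": 0,"ty": 0,"tz": 0.0005,"roll": 0,"grip": 1}])

```text
t: 12.35
ee_pos: [0.5234, -0.0763, 0.0829]
orientation: [-3.135, -0.017, 2.992]
wrist_force: [-1.6, 0.3, 4.7]
finger_gap: -0.0004
```

Bolt b is tight as well (20 N, no travel). Now c.

Request:
apply_moves(rows=[{"tx": 0,"ty": 0,"tz": -0.01,"roll": 0,"grip": 1},{"tx": 0,"ty": 0,"tz": -0.015,"roll": 0,"grip": 1},{"tx": 0,"ty": -0.018,"tz": 0,"roll": 0,"grip": 1},{"tx": 0,"ty": -0.018,"tz": 0,"roll": 0,"grip": 1},{"tx": 0,"ty": -0.018,"tz": 0,"roll": 0,"grip": 1},{"tx": 0,"ty": -0.014,"tz": 0,"roll": 0,"grip": 1},{"tx": 0,"ty": 0,"tz": 0,"roll": 0,"grip": 1}])

```text
t: 13.05
ee_pos: [0.5151, -0.1458, 0.1135]
orientation: [-3.134, -0.013, 2.993]
wrist_force: [0.3, 0.4, 0.4]
finger_gap: -0.0001
```

```bash
python3 plan.py .5111 -.1472 .086 2.989 2 1
```

```text
t 13.05 pos [ 0.5151 -0.1458  0.1135] ori [-3.1345 -0.0132  2.9932] F [0.3 0.4 0.4] gap -0.0001 step 0.013909500359808093 -0.0020868937888673944
[{"tx": 0.0019, "ty": -0.001, "tz": 0.0137, "roll": 0.002, "grip": 1.0}, {"tx": 0.0019, "ty": -0.001, "tz": 0.0137, "roll": 0.002, "grip": 1.0}]
```

Request:
apply_moves(rows=[{"tx": 0.002,"ty": -0.001,"tz": 0.0135,"roll": 0,"grip": 1},{"tx": 0.002,"ty": -0.001,"tz": 0.0135,"roll": 0,"grip": 1},{"tx": 0,"ty": 0,"tz": 0,"roll": 0,"grip": 1}])

```text
t: 13.35
ee_pos: [0.5111, -0.1468, 0.0869]
orientation: [-3.135, -0.012, 2.992]
wrist_force: [-0.4, 0.4, 0.6]
finger_gap: -0.0002
```

Request:
apply_moves(rows=[{"tx": 0,"ty": 0,"tz": 0.0025,"roll": 0,"grip": 1}])

```text
t: 13.45
ee_pos: [0.5114, -0.1465, 0.0849]
orientation: [-3.135, -0.011, 2.992]
wrist_force: [1.1, -0.7, -0.5]
finger_gap: -0.0001
```

Request:
apply_moves(rows=[{"tx": 0,"ty": 0,"tz": 0.0015,"roll": 0,"grip": 1}])

```text
t: 13.55
ee_pos: [0.5116, -0.1461, 0.0836]
orientation: [-3.135, -0.011, 2.993]
wrist_force: [-0.4, 0.4, -1.1]
finger_gap: -0.0002
```

Request:
apply_moves(rows=[{"tx": 0,"ty": 0,"tz": 0.0015,"roll": 0,"grip": 1}])

```text
t: 13.65
ee_pos: [0.5119, -0.146, 0.0825]
orientation: [-3.135, -0.011, 2.993]
wrist_force: [-0.9, -0.5, 3.1]
finger_gap: 0.0002
```

Request:
apply_moves(rows=[{"tx": 0,"ty": 0,"tz": 0.002,"roll": 0,"grip": 1},{"tx": 0,"ty": 0,"tz": 0.002,"roll": 0,"grip": 1}])

```text
t: 13.85
ee_pos: [0.5119, -0.146, 0.079]
orientation: [-3.134, -0.01, 2.993]
wrist_force: [-1.3, 0.1, 2.9]
finger_gap: -0.0002
```

Request:
apply_moves(rows=[{"tx": 0,"ty": 0,"tz": 0.002,"roll": 0,"grip": 1},{"tx": 0,"ty": 0,"tz": 0.002,"roll": 0,"grip": 1}])

```text
t: 14.05
ee_pos: [0.5119, -0.146, 0.075]
orientation: [-3.134, -0.01, 2.993]
wrist_force: [-2.3, 2.2, 12.8]
finger_gap: -0.0003
```

Bolt c sank from 83 to 75 mm tool height at about 3 N, then stopped at 13 N, so it's the loose one. I lift off and check that it stays down.

Request:
apply_moves(rows=[{"tx": 0,"ty": 0,"tz": 0.0005,"roll": 0,"grip": 1},{"tx": 0,"ty": 0,"tz": -0.01,"roll": 0,"grip": 1},{"tx": 0,"ty": 0,"tz": -0.025,"roll": 0,"grip": 1},{"tx": 0,"ty": 0,"tz": -0.03,"roll": 0,"grip": 1},{"tx": 0,"ty": 0,"tz": -0.01,"roll": 0,"grip": 0.5}])

```text
t: 14.55
ee_pos: [0.5123, -0.1451, 0.1514]
orientation: [-3.136, -0.012, 2.993]
wrist_force: [0.5, 0.3, -0.7]
finger_gap: 0.0132
```

```bash
python3 - <<'E'
from cell import *; import cv2
F=grab_frame('scene')['frame'][:,:,::-1]; cv2.imwrite('pics/scene12.png',F)
f=F[130:230,160:270];cv2.imwrite('pics/s12.png',cv2.resize(f,None,fx=6,fy=6,interpolation=2))
E
python3 plan.py .5797 -.1568 .14 2.989 3 0.5
```

```text
t 14.6 pos [ 0.5126 -0.1452  0.1518] ori [-3.1356 -0.0111  2.9932] F [-0.1 -0.7  0. ] gap 0.0207 step 0.023029256861539074 -0.0014098786304879891
[{"tx": -0.0227, "ty": -0.0005, "tz": 0.0039, "roll": 0.001, "grip": 0.5}, {"tx": -0.0227, "ty": -0.0005, "tz": 0.0039, "roll": 0.001, "grip": 0.5}, {"tx": -0.0227, "ty": -0.0004, "tz": 0.0039, "roll": 0.001, "grip": 0.5}]
```

View pics/s12.png

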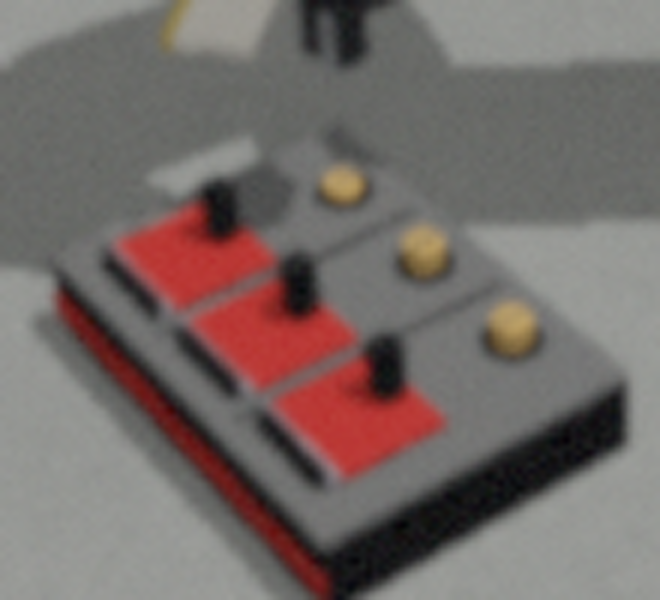

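Bolt c stays down, its head flat at (342,185) against the raised b and a. The cover to open is c, lug at crop (220,210). I move over that lug.

Request:
apply_moves(rows=[{"tx": -0.0225,"ty": -0.0005,"tz": 0.003,"roll": 0,"grip": 0.5},{"tx": -0.0225,"ty": -0.0005,"tz": 0.003,"roll": 0,"grip": 0.5},{"tx": -0.02,"ty": 0,"tz": 0.003,"roll": 0.002,"grip": 0.5},{"tx": 0,"ty": 0,"tz": 0,"roll": 0,"grip": 0.5}])

```text
t: 15.0
ee_pos: [0.5783, -0.156, 0.1402]
orientation: [-3.136, -0.011, 2.991]
wrist_force: [-0.4, 0.3, 0.1]
finger_gap: 0.0428
```

```bash
python3 plan.py .5797 -.1568 .12 2.989 1 0.5
```

```text
t 15.0 pos [ 0.5783 -0.156   0.1402] ori [-3.136  -0.0107  2.9908] F [-0.4  0.3  0.1] gap 0.0428 step 0.020251437605793114 -0.0018207990821563769
[{"tx": -0.0015, "ty": -0.0006, "tz": 0.0202, "roll": 0.002, "grip": 0.5}]
```

Request:
apply_moves(rows=[{"tx": -0.001,"ty": -0.0005,"tz": 0.015,"roll": 0.001,"grip": 0.5},{"tx": -0.0005,"ty": 0,"tz": 0.013,"roll": 0.001,"grip": 0.5},{"tx": 0,"ty": 0,"tz": 0,"roll": 0,"grip": 0.5}])

```text
t: 15.3
ee_pos: [0.5776, -0.1561, 0.1088]
orientation: [-3.137, -0.014, 2.989]
wrist_force: [-0.4, -0.2, -0.6]
finger_gap: 0.0427
```

```bash
python3 - <<'E'
from cell import *; import cv2
F=grab_frame('scene')['frame'][:,:,::-1]; cv2.imwrite('pics/scene13.png',F)
f=F[100:230,150:270];cv2.imwrite('pics/s13.png',cv2.resize(f,None,fx=5,fy=5,interpolation=2))
E
python3 plan.py .5797 -.1568 .083 2.989 2 0.5
```

```text
t 15.35 pos [ 0.5778 -0.1562  0.1096] ori [-3.1367 -0.0135  2.9891] F [-0.2  0.6 -0.1] gap 0.043 step 0.013344291968876645 -3.107104818278472e-05
[{"tx": -0.001, "ty": -0.0001, "tz": 0.0133, "roll": 0.0, "grip": 0.5}, {"tx": -0.001, "ty": -0.0001, "tz": 0.0133, "roll": 0.0, "grip": 0.5}]
```

View pics/s13.png

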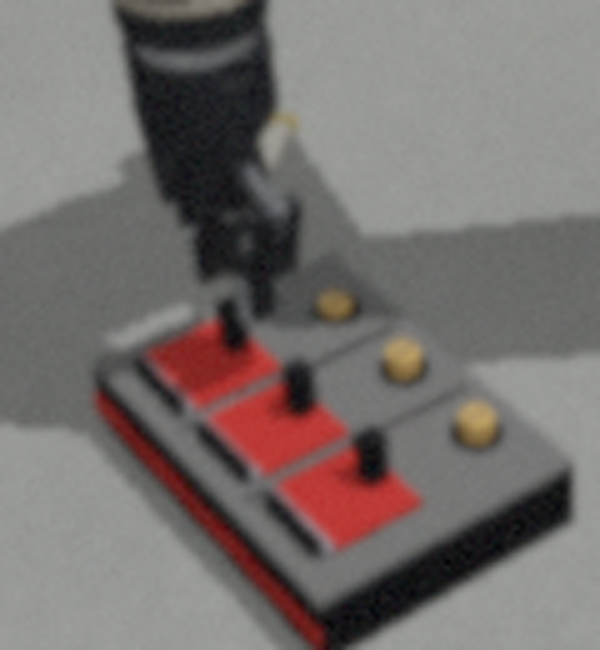

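The fingers, at crop (207,272) and (262,305), straddle lug c at (232,315). I lower to the grip point.

Request:
apply_moves(rows=[{"tx": -0.001,"ty": 0,"tz": 0.0125,"roll": 0,"grip": 0.5},{"tx": -0.001,"ty": 0,"tz": 0.0125,"roll": 0,"grip": 0.5},{"tx": 0,"ty": 0,"tz": 0,"roll": 0,"grip": 0.5}])

```text
t: 15.65
ee_pos: [0.5793, -0.1567, 0.0835]
orientation: [-3.136, -0.012, 2.989]
wrist_force: [-0.3, 0.2, 0.2]
finger_gap: 0.0429
```

```bash
python3 - <<'E'
from cell import *; import cv2
F=grab_frame('scene')['frame'][:,:,::-1]; cv2.imwrite('pics/scene14.png',F)
f=F[110:220,150:250];cv2.imwrite('pics/s14.png',cv2.resize(f,None,fx=5,fy=5,interpolation=2))
E
python3 plan.py .5797 -.1568 .083 2.989 1 0.5
```

```text
t 15.7 pos [ 0.5796 -0.1568  0.0842] ori [-3.1363 -0.0118  2.989 ] F [-0.1 -1.2 -0.7] gap 0.0428 step 0.001221584635399803 1.023374662656451e-05
[{"tx": -0.0001, "ty": 0.0, "tz": 0.0012, "roll": -0.0, "grip": 0.5}]
```

View pics/s14.png

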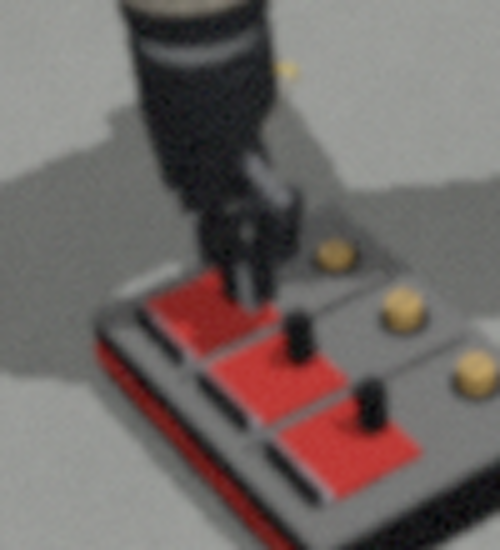

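The pads straddle lug c and no cover has moved. I close.

Request:
apply_moves(rows=[{"tx": 0,"ty": 0,"tz": 0.001,"roll": 0,"grip": 1},{"tx": 0,"ty": 0,"tz": 0,"roll": 0,"grip": 1},{"tx": 0,"ty": 0,"tz": 0,"roll": 0,"grip": 1},{"tx": 0,"ty": 0,"tz": 0,"roll": 0,"grip": 1},{"tx": 0,"ty": 0,"tz": 0,"roll": 0,"grip": 1}])

```text
t: 16.2
ee_pos: [0.58, -0.1568, 0.0839]
orientation: [-3.136, -0.011, 2.989]
wrist_force: [0.6, 0.5, -2.9]
finger_gap: 0.0128
```

```bash
cat > arc.py <<'E'
import numpy as np
from cell import sense
s=sense();p=np.array(s['ee_pos']); h=np.array([.6268,-.1649]); ex=np.array([.9885,-.1514])
u=(p[:2]-h)@ex; v=p[2]-.053; r=np.hypot(u,v); a=np.degrees(np.arctan2(v,-u))
print('u,v',u,v,'r',r,'theta est',a-31.2,'F',np.round(s['wrist_force'],1),'M',np.round(s['ft_torque'],2),'gap',s['finger_gap'],'ori',np.round(s['orientation'],3),'t',s['t'])
for k in range(12):
    b=np.radians(a+6*k); c=np.radians(a+6*(k+1)); print(round(a+6*(k+1)-31.2,1),'tx %.4f tz %.4f'%(-(-r*np.cos(c)+r*np.cos(b)),-(r*np.sin(c)-r*np.sin(b))))
E
python3 arc.py
```

```text
u,v -0.047532747644681475 0.030871088868257963 r 0.05667791656866767 theta est 1.8025109023491375 F [ 0.6  0.5 -2.9] M [ 0.09 -0.06 -0.07] gap 0.0128198744152342 ori [-3.136 -0.011  2.989] t 16.2
7.8 tx -0.0035 tz -0.0048
13.8 tx -0.0040 tz -0.0044
19.8 tx -0.0044 tz -0.0040
25.8 tx -0.0048 tz -0.0035
31.8 tx -0.0051 tz -0.0030
37.8 tx -0.0054 tz -0.0024
43.8 tx -0.0056 tz -0.0018
49.8 tx -0.0058 tz -0.0012
55.8 tx -0.0059 tz -0.0006
61.8 tx -0.0059 tz 0.0000
67.8 tx -0.0059 tz 0.0006
73.8 tx -0.0058 tz 0.0012
```

The gap of 12.8 mm matches the lug (the tester's 26 mm read 24.8 mm). I start along the arc.

Request:
apply_moves(rows=[{"tx": -0.0035,"ty": 0,"tz": -0.005,"roll": 0,"grip": 1},{"tx": -0.004,"ty": 0,"tz": -0.0045,"roll": 0,"grip": 1},{"tx": 0,"ty": 0,"tz": 0,"roll": 0,"grip": 1}])

```text
t: 16.5
ee_pos: [0.5853, -0.1576, 0.0915]
orientation: [-3.137, -0.018, 2.988]
wrist_force: [1.0, -1.1, -4.4]
finger_gap: 0.0125
```

```bash
python3 arc.py;python3 - <<'E'
from cell import *; import cv2
F=grab_frame('scene')['frame'][:,:,::-1]; cv2.imwrite('pics/scene15.png',F)
f=F[110:220,150:250];cv2.imwrite('pics/s15.png',cv2.resize(f,None,fx=5,fy=5,interpolation=2))
E
```

```text
u,v -0.04217203939090406 0.038499001185207875 r 0.057102136550628305 theta est 11.193062737484109 F [ 1.  -1.1 -4.4] M [-0.03  0.04 -0.11] gap 0.012517458025560625 ori [-3.137 -0.018  2.988] t 16.5
17.2 tx -0.0043 tz -0.0042
23.2 tx -0.0047 tz -0.0037
29.2 tx -0.0050 tz -0.0032
35.2 tx -0.0053 tz -0.0027
41.2 tx -0.0056 tz -0.0021
47.2 tx -0.0058 tz -0.0015
53.2 tx -0.0059 tz -0.0009
59.2 tx -0.0060 tz -0.0003
65.2 tx -0.0060 tz 0.0004
71.2 tx -0.0059 tz 0.0010
77.2 tx -0.0058 tz 0.0016
83.2 tx -0.0056 tz 0.0022
```

View pics/s15.png

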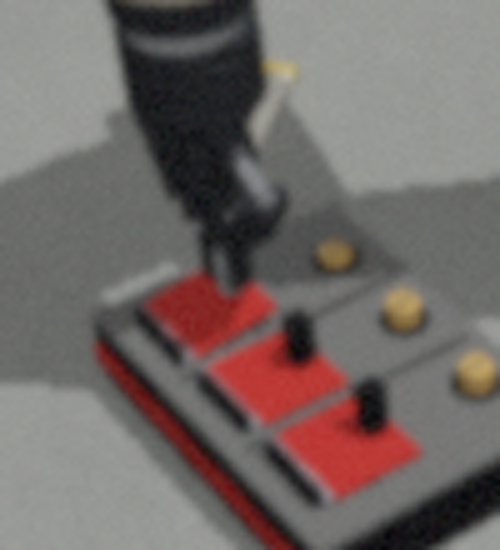

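Cover c is starting to lift, with its front edge up at (270,310), and the forces are low. I continue.

Request:
apply_moves(rows=[{"tx": -0.0045,"ty": 0,"tz": -0.004,"roll": 0,"grip": 1},{"tx": -0.005,"ty": 0,"tz": -0.0035,"roll": 0,"grip": 1},{"tx": -0.005,"ty": 0,"tz": -0.003,"roll": 0,"grip": 1}])

```text
t: 16.85
ee_pos: [0.5958, -0.1592, 0.1005]
orientation: [-3.137, -0.027, 2.988]
wrist_force: [-5.5, -1.4, -8.0]
finger_gap: 0.0124
```

```bash
python3 arc.py;python3 - <<'E'
from cell import *; import cv2
F=grab_frame('scene')['frame'][:,:,::-1]; cv2.imwrite('pics/scene16.png',F)
f=F[110:220,150:250];cv2.imwrite('pics/s16.png',cv2.resize(f,None,fx=5,fy=5,interpolation=2))
E
```

```text
u,v -0.03152289703236884 0.04750320891055055 r 0.05701094538869477 theta est 25.231942664060487 F [-5.5 -1.4 -8. ] M [-0.26  1.54 -0.07] gap 0.012358041079309816 ori [-3.137 -0.027  2.988] t 16.85
31.2 tx -0.0051 tz -0.0030
37.2 tx -0.0054 tz -0.0025
43.2 tx -0.0057 tz -0.0019
49.2 tx -0.0058 tz -0.0013
55.2 tx -0.0059 tz -0.0007
61.2 tx -0.0060 tz -0.0001
67.2 tx -0.0059 tz 0.0006
73.2 tx -0.0058 tz 0.0012
79.2 tx -0.0057 tz 0.0018
85.2 tx -0.0055 tz 0.0024
91.2 tx -0.0052 tz 0.0029
97.2 tx -0.0049 tz 0.0035
```

View pics/s16.png

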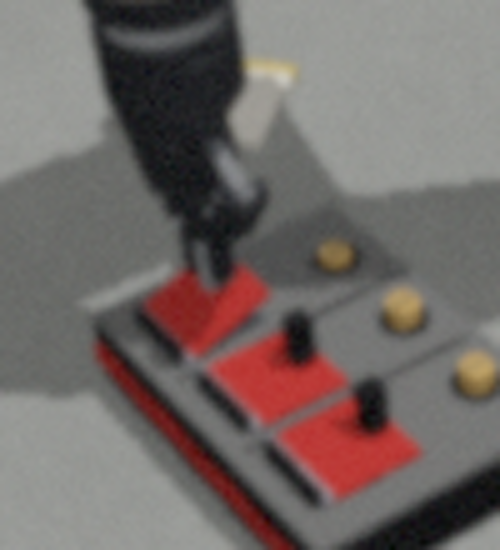

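Cover c is visibly lifting (about 23°), its edge at (270,290). I continue.

Request:
apply_moves(rows=[{"tx": -0.0055,"ty": 0,"tz": -0.003,"roll": 0,"grip": 1},{"tx": -0.0055,"ty": 0,"tz": -0.0025,"roll": 0,"grip": 1},{"tx": -0.0055,"ty": 0,"tz": -0.002,"roll": 0,"grip": 1}])

```text
t: 17.2
ee_pos: [0.608, -0.161, 0.1068]
orientation: [-3.136, -0.039, 2.987]
wrist_force: [-9.0, 0.8, -6.3]
finger_gap: 0.0126
```

```bash
python3 arc.py;python3 - <<'E'
from cell import *; import cv2
F=grab_frame('scene')['frame'][:,:,::-1]; cv2.imwrite('pics/scene17.png',F)
f=F[110:220,150:250];cv2.imwrite('pics/s17.png',cv2.resize(f,None,fx=5,fy=5,interpolation=2))
E
```

```text
u,v -0.019203874549851122 0.05384832389890067 r 0.05717019139767976 theta est 39.17229090085107 F [-9.   0.8 -6.3] M [0.1  1.9  0.05] gap 0.012555478158663542 ori [-3.136 -0.039  2.987] t 17.2
45.2 tx -0.0057 tz -0.0017
51.2 tx -0.0059 tz -0.0011
57.2 tx -0.0060 tz -0.0005
63.2 tx -0.0060 tz 0.0001
69.2 tx -0.0059 tz 0.0008
75.2 tx -0.0058 tz 0.0014
81.2 tx -0.0056 tz 0.0020
87.2 tx -0.0054 tz 0.0026
93.2 tx -0.0051 tz 0.0031
99.2 tx -0.0048 tz 0.0036
105.2 tx -0.0043 tz 0.0041
111.2 tx -0.0039 tz 0.0045
```

View pics/s17.png

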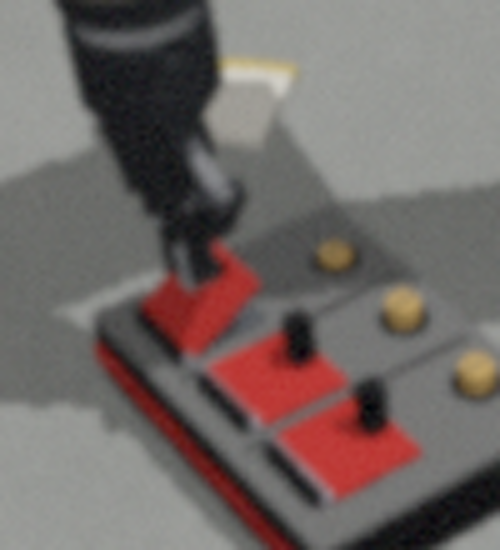

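Request:
apply_moves(rows=[{"tx": -0.006,"ty": 0,"tz": -0.0022,"roll": 0,"grip": 1},{"tx": -0.006,"ty": 0,"tz": -0.0015,"roll": 0,"grip": 1},{"tx": -0.006,"ty": 0,"tz": -0.0008,"roll": 0,"grip": 1}])

```text
t: 17.55
ee_pos: [0.6217, -0.1632, 0.1101]
orientation: [-3.136, -0.051, 2.987]
wrist_force: [-10.4, 1.1, 0.3]
finger_gap: 0.0127
```

```bash
python3 arc.py
```

```text
u,v -0.0052987010671736315 0.05713520229004484 r 0.05738037620758173 theta est 53.501562371700444 F [-10.4   1.1   0.3] M [0.25 2.55 0.08] gap 0.01273483612829614 ori [-3.136 -0.051  2.987] t 17.55
59.5 tx -0.0060 tz -0.0002
65.5 tx -0.0060 tz 0.0004
71.5 tx -0.0059 tz 0.0010
77.5 tx -0.0058 tz 0.0016
83.5 tx -0.0056 tz 0.0022
89.5 tx -0.0053 tz 0.0028
95.5 tx -0.0050 tz 0.0033
101.5 tx -0.0046 tz 0.0038
107.5 tx -0.0042 tz 0.0043
113.5 tx -0.0037 tz 0.0047
119.5 tx -0.0032 tz 0.0051
125.5 tx -0.0027 tz 0.0054
```

Request:
apply_moves(rows=[{"tx": -0.006,"ty": 0,"tz": -0.0005,"roll": 0,"grip": 1},{"tx": -0.006,"ty": 0,"tz": 0.0002,"roll": 0,"grip": 1},{"tx": -0.006,"ty": 0,"tz": 0.0008,"roll": 0,"grip": 1},{"tx": -0.004,"ty": 0,"tz": 0.001,"roll": 0,"grip": 1}])

```text
t: 17.95
ee_pos: [0.6393, -0.166, 0.1095]
orientation: [-3.135, -0.062, 2.987]
wrist_force: [-7.5, 0.1, 3.7]
finger_gap: 0.0121
```

```bash
python3 arc.py | head -1;python3 - <<'E'
from cell import *; import cv2
F=grab_frame('scene')['frame'][:,:,::-1]; cv2.imwrite('pics/scene18.png',F)
f=F[110:220,150:250];cv2.imwrite('pics/s18.png',cv2.resize(f,None,fx=5,fy=5,interpolation=2))
E
```

```text
u,v 0.012524729268082943 0.05646962747213346 r 0.05784191966109271 theta est 71.30552613063274 F [-7.5  0.1  3.7] M [0.23 2.2  0.1 ] gap 0.012116124269918876 ori [-3.135 -0.062  2.987] t 17.95
```

View pics/s18.png

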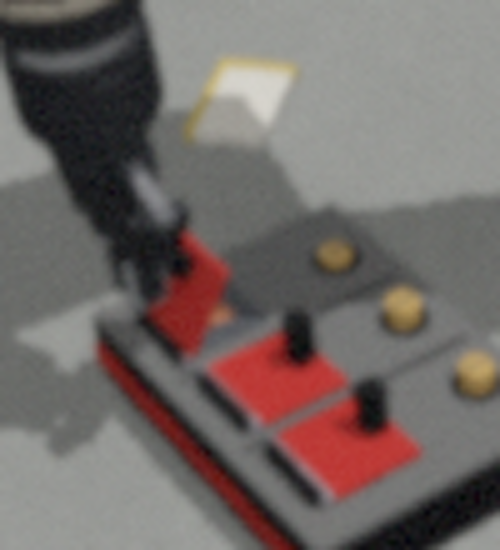

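Cover c is well open with the lug still pinched, and covers a and b are shut. I settle for 0.4 s, then do the final check.

Request:
apply_moves(rows=[{"tx": 0,"ty": 0,"tz": 0,"roll": 0,"grip": 1},{"tx": 0,"ty": 0,"tz": 0,"roll": 0,"grip": 1},{"tx": 0,"ty": 0,"tz": 0,"roll": 0,"grip": 1},{"tx": 0,"ty": 0,"tz": 0,"roll": 0,"grip": 1}])

```text
t: 18.4
ee_pos: [0.6373, -0.1657, 0.1095]
orientation: [-3.135, -0.069, 2.987]
wrist_force: [-4.5, -1.4, -7.8]
finger_gap: 0.0122
```

```bash
python3 arc.py | head -1;python3 - <<'E'
from cell import *; import cv2
from h import *
F=grab_frame('scene')['frame'][:,:,::-1]; cv2.imwrite('pics/scene19.png',F)
f=cv2.resize(F[110:220,150:250],None,fx=5,fy=5,interpolation=2)
T=cv2.resize(grab_frame('top')['frame'][165:265,110:210,::-1],None,fx=5,fy=5,interpolation=2)
ex=np.array([.9885,-.1514]);ey=np.array([.1514,.9885])
for th in (45,60,70,80):
    t=np.radians(th); q=np.array([.5761,-.0863])+ex*(.062-.058*np.cos(t)+.0045*np.sin(t))+ey*(-.07+.029)
    u=(proj('scene',[*q,.053+.058*np.sin(t)+.0045*np.cos(t)])[0]-[150,110]+.5)*5-.5; print(th,u)
o=np.zeros((550,1010,3),np.uint8);o[:550,:500]=f;o[:500,510:]=T;cv2.imwrite('pics/f19.png',cv2.resize(o,None,fx=.79,fy=.79))
E
```

```text
u,v 0.010500285803708272 0.056534870143165085 r 0.057501717748812485 theta est 69.32171771867013 F [-4.5 -1.4 -7.8] M [-0.16  0.76 -0.11] gap 0.012203326702005123 ori [-3.135 -0.069  2.987] t 18.4
45 [243.72504947 277.43653601]
60 [222.47653479 275.12653666]
70 [206.90388252 277.06070356]
80 [190.77763244 281.77658318]
```

View pics/f19.png

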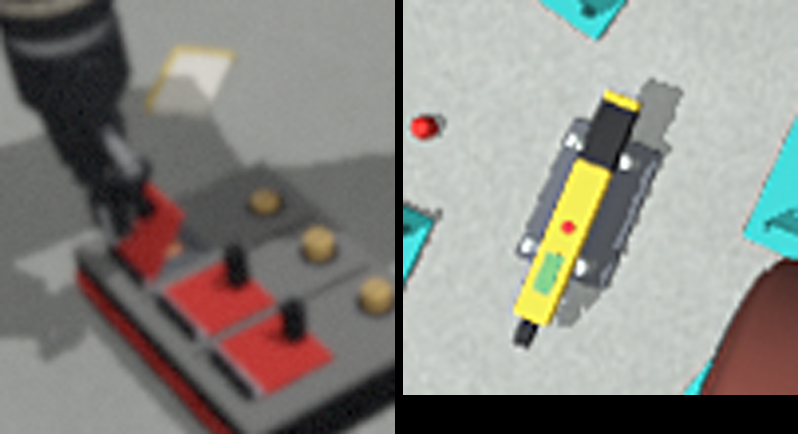

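View pics/scene19.png

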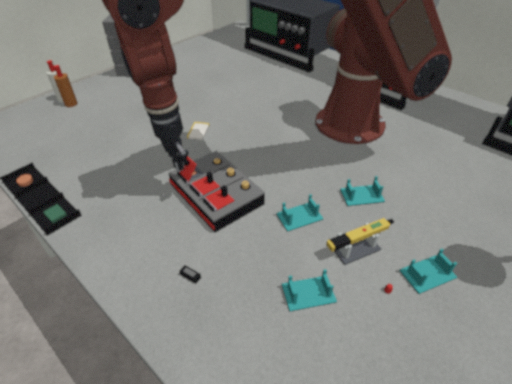

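The TCP arc says about 67°, but the cover corner at image (232,270) suggests about 54°. I'll check the corner model against the earlier shut picture.

```bash
python3 - <<'E'
from h import *
import cv2
ex=np.array([.9885,-.1514]);ey=np.array([.1514,.9885])
for L,H in((.058,.0045),(.060,.0045),(.060,-.0015)):
  for th in (0,45,50,55,60,65,70):
    t=np.radians(th); q=np.array([.5761,-.0863])+ex*(.062-L*np.cos(t)+H*np.sin(t))+ey*(-.07+.029)
    print(L,H,th,(proj('scene',[*q,.053+L*np.sin(t)+H*np.cos(t)])[0]-[150,110]+.5)*8-.5)
for n in(14,19):
    a=cv2.imread(f'pics/scene{n}.png')[150:200,165:225]; cv2.imwrite(f'pics/z{n}.png',cv2.resize(a,None,fx=10,fy=10,interpolation=2))
E
```

```text
0.058 0.0045 0 [449.75210713 506.55984226]
0.058 0.0045 45 [390.26007916 444.19845762]
0.058 0.0045 50 [379.49770977 441.87472976]
0.058 0.0045 55 [368.13672299 440.635406  ]
0.058 0.0045 60 [356.26245566 440.50245865]
0.058 0.0045 65 [343.96654093 441.48866706]
0.058 0.0045 70 [331.34621203 443.59712569]
0.06 0.0045 0 [454.4133231  504.28374959]
0.06 0.0045 45 [393.2697754 439.4392992]
0.06 0.0045 50 [382.1620218  436.98287252]
0.06 0.0045 55 [370.42905195 435.64791062]
0.06 0.0045 60 [358.15883846 435.45803496]
0.06 0.0045 65 [345.44600306 436.42734653]
0.06 0.0045 70 [332.39110294 438.55989319]
0.06 -0.0015 0 [455.96547391 516.81418116]
0.06 -0.0015 45 [404.8774965  443.93550593]
0.06 -0.0015 50 [394.6087835  440.24697551]
0.06 -0.0015 55 [383.62512362 437.63930704]
0.06 -0.0015 60 [372.00599531 436.14611984]
0.06 -0.0015 65 [359.83815253 435.79225018]
0.06 -0.0015 70 [347.21506468 436.59312381]
```

View pics/z14.png

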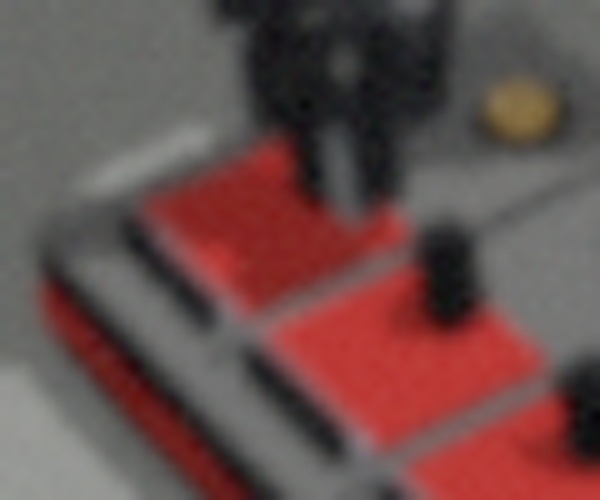

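View pics/z19.png

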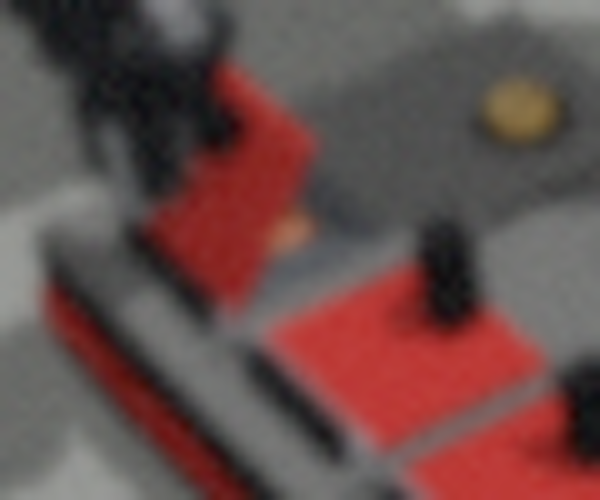

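The corner model fits the shut picture, so the image puts the opening at 55–60°, against about 67° from the arm. Both are above 45°, but I'll open further for margin.

Request:
apply_moves(rows=[{"tx": -0.006,"ty": 0,"tz": 0.001,"roll": 0,"grip": 1},{"tx": -0.006,"ty": 0,"tz": 0.0015,"roll": 0,"grip": 1},{"tx": -0.005,"ty": 0,"tz": 0.002,"roll": 0,"grip": 1}])

```text
t: 18.8
ee_pos: [0.6527, -0.1681, 0.1061]
orientation: [-3.134, -0.071, 2.987]
wrist_force: [-8.8, -0.3, 1.0]
finger_gap: 0.0121
```

Request:
apply_moves(rows=[{"tx": 0,"ty": 0,"tz": 0,"roll": 0,"grip": 1},{"tx": 0,"ty": 0,"tz": 0,"roll": 0,"grip": 1},{"tx": 0,"ty": 0,"tz": 0,"roll": 0,"grip": 1}])

```text
t: 19.1
ee_pos: [0.6511, -0.1679, 0.1065]
orientation: [-3.134, -0.076, 2.987]
wrist_force: [-6.7, -0.3, -3.7]
finger_gap: 0.0117
```

```bash
python3 arc.py | head -1;python3 - <<'E'
from cell import *; import cv2
F=grab_frame('scene')['frame'][:,:,::-1]; cv2.imwrite('pics/scene20.png',F)
a=F[150:200,155:215]; cv2.imwrite('pics/z20.png',cv2.resize(a,None,fx=10,fy=10,interpolation=2))
E
```

```text
u,v 0.024474538519488824 0.05350711294491526 r 0.05883888315936886 theta est 83.37969759470845 F [-6.7 -0.3 -3.7] M [-0.08  1.38 -0.1 ] gap 0.011723963149794597 ori [-3.134 -0.076  2.987] t 19.1
```

View pics/z20.png

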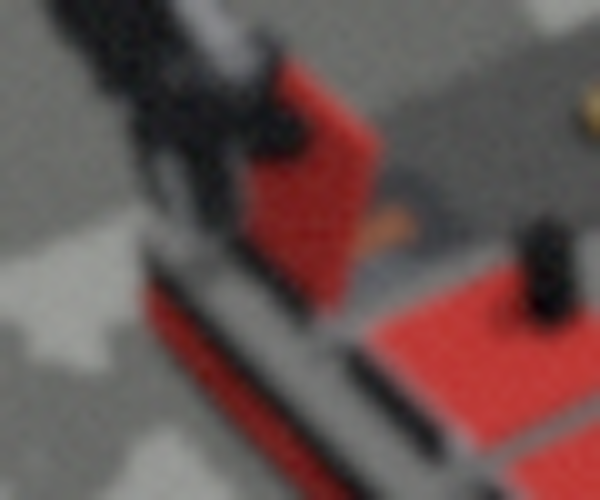

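The image corner now gives 65–71°, the arc gives about 81°, and covers a and b are still shut. I hold another half second to confirm the grip is steady.

Request:
apply_moves(rows=[{"tx": 0,"ty": 0,"tz": 0,"roll": 0,"grip": 1},{"tx": 0,"ty": 0,"tz": 0,"roll": 0,"grip": 1},{"tx": 0,"ty": 0,"tz": 0,"roll": 0,"grip": 1},{"tx": 0,"ty": 0,"tz": 0,"roll": 0,"grip": 1},{"tx": 0,"ty": 0,"tz": 0,"roll": 0,"grip": 1},{"tx": 0,"ty": 0,"tz": 0,"roll": 0,"grip": 1}])

```text
t: 19.75
ee_pos: [0.6488, -0.1675, 0.1071]
orientation: [-3.134, -0.081, 2.987]
wrist_force: [-4.6, 0.1, -6.0]
finger_gap: 0.0116
```

```bash
python3 arc.py | head -1;python3 - <<'E'
from cell import *; import cv2
F=grab_frame('scene')['frame'][:,:,::-1]; cv2.imwrite('pics/scene21.png',F)
a=F[120:220,130:280]; cv2.imwrite('pics/z21.png',cv2.resize(a,None,fx=5,fy=5,interpolation=2))
E
```

```text
u,v 0.02217014039722742 0.054089317959688264 r 0.058456560304015755 theta est 81.08775261413149 F [-4.6  0.1 -6. ] M [-0.13  0.99 -0.12] gap 0.011587905757779909 ori [-3.134 -0.081  2.987] t 19.75
```

View pics/z21.png

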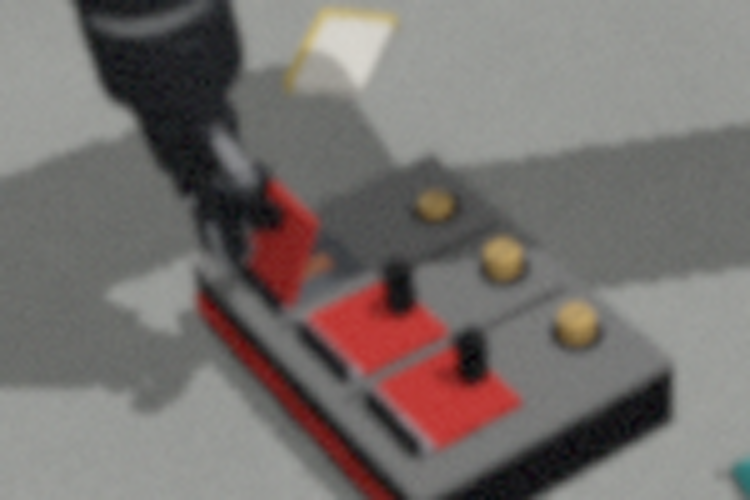

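It's steady: cover c is held open, bolt c is down at (435,204), and covers a and b are shut. I hand in.

```bash
python3 -c "
from cell import job_done; print(job_done())"
```

```text
the job is handed in; nothing more can be done
None
```

I did all three steps in order and handed the job in at about 19.8 s, with the gripper still holding the right-hand cover open.

- **Tester:** it lies in the dark steel rest, centred between all four prongs. Its corners match a level pose to about 1 px in both views.
- **Bolts:** a and b did not move under 40 N and 20 N. Bolt c sank about 8 mm at around 3 N and stayed down in later pictures.
- **Cover c:** it is clearly past 45 degrees, but the angle checks disagree. The last image reading, taken about 0.6 s before hand-in, gave about 65–71°, while the arm's position gave about 79–81°. The lug probably shifted a little in the pads: the finger gap went from 12.8 to 11.6 mm. During the last hold the grip was steady, with only about 2 mm of arm drift.
- **Everything else:** covers a and b stayed shut, and I touched nothing else.
- **Force limit:** the press on bolt a reached 39.5 N at the fingertips at the end of a step, harder than intended. That is just under the 40 N limit for the arm and gripper body.

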